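Lock the spring-loaded cover screw with the screwdriver

ROBOT

A 7-joint arm with a two-finger parallel gripper is mounted at the origin on the work surface. World frame = base frame: x ahead of the robot, y to its left, z up, the work surface at z = 0. Lengths are in m, angles in rad, forces in N, time in s.
With the tool pointing down it reaches from about 0.425 to 1.025 m from the base axis. Payload 9.4 kg.
Tool frame: the origin (TCP) lies midway between the tips of the shut fingers; the grasp point (between the pads) lies 19 mm behind it (pinch_z is the distance from the TCP to the grasp point, in m); z points along the fingers, y is the direction in which the jaws open and shut (so a half turn about z gives the same grasp; the last joint's range is limited). The gripper opens to 85 mm and grips with 20 to 120 N. Pads are 22 mm wide; open, the fingers measure 114 mm over their backs; the gripper's body (76 mm by 85 mm) begins 54 mm behind the grasp point. The pads swing forward as they close: fully open they stand 13 mm farther back than shut.
Start: joints at [-1.196, 0.599, -0.003, 1.599, 0.002, 0.943, -0.08], TCP at [0.317, 0.652, 0.231] pointing down, gripper open.
Joint ranges: [-2.57, 2.57], [-0.35, 1.97], [-1.29, 1.29], [0.11, 2.56], [-1.05, 4.19], [0.11, 1.86], [-2.63, 2.63]. Speed limits (rad/s): [2.22, 2.22, 3.01, 3.01, 3.14, 3.14, 3.14].

INTERFACE

Orientations are given as [roll, pitch, yaw] about the fixed x, y, z axes, in that order (R = Rz(yaw) Ry(pitch) Rx(roll)).
In Python, from rig import get_obs, capture, camera_model, hand_in, find_in, pinch_z gives the robot as it stands.
- The arm moves only by the tool carry_out, never from a script. Its argument "steps" is a list of rows, each a list of 5 numbers: the opening, from 0 (shut) to 1 (fully open), then the shift along the tool's x, y, z each as a share of 30 cm, from -1 to 1, then the turn about the tool's z as a share of 90 degrees, from -1 to 1. In form: [[claw, tx, ty, tz, twist], ...]. A call has 1 to 12 rows; each row is the pose to reach, as a shift and turn from the pose commanded when the call began, along the tool's axes at that moment; what a row does not reach only later rows make up. A row lasts 1/8 s, in which the tool goes at most 62.5 mm and 10.7 degrees, less where a joint would pass 70% of its speed; a pose out of reach is approached as far as the arm can. A call with a number of a shift or a turn outside -1 to 1 is refused whole. A call with a gripper value outside its range is refused whole. The fingers move at their own pace and stop on an object; "squeeze" is the grip in N (left out, the last holds). Time passes only in rows, so rows that repeat a pose let the fingers close. It gives the time, the measured TCP pose, the force and the opening at its end, in the units of the state.
- get_obs(): the state, without advancing time (a new reading comes with each control period).
- capture(name): name is "scene" or "top"; returns (picture, depth): 480x640x3 uint8, red, green, blue; 480x640 float32, m along the optical axis (not along the pixel's ray), 0 where there is no reading.
- camera_model(name): a dict with "K" (3x3 intrinsics, pixels), "dist" ([k1, k2, p1, p2, k3] as OpenCV has them; the pictures are not rectified), "R" (3x3) and "t" (3): a world point X has camera coordinates R X + t. Camera axes: x right, y down, z forward; pixel columns grow to the right and rows downward; lengths in m; the calibration is good to about 2 mm. A picture is of the moment at which its call begins. camera_model takes no time and is no camera call.
- hand_in(): hands the job in, once; it reports no verdict.
Trained networks look in the newest picture that a camera, given by its name, has taken for a name from the list of things; names that differ only in an ending like _2 or _b are one class to them, and where a whole thing is asked for, a point or a joint stands for the part that bears it (a point fixed in the world has none). Each returns a list of dicts, best first, with "conf" (0 to 1); they miss things now and then, are a little off and sometimes report something else, mostly with a low value. They report only what shows in the picture. A call takes as long as a camera call. They do not tell look-alikes from the thing itself.
- find_in(camera, query): "box" ([left, top, width, height] in pixels, round what is visible of it).
The state is a dict: "clock": time; "joint_positions": joint angles; "joint_vel": joint speeds; "joint_efforts": joint torques, N m; "ee_pos": TCP position; "eef_rot": TCP orientation; "contact_force": force on the tool from outside, world axes, zero at the start; "wrist_torque": the same for the moment, N m; "finger_gap": opening from 0.0 (shut) to 1.0 (fully open).
Only numpy, scipy, OpenCV 4.12 (cv2) and the standard library are available. Lean on these libraries where they do the work, as an engineer would, in place of code of your own. Each camera call takes 0.05 s, during which the arm holds its last target.

TASK

One of the two slotted cover screws on the equipment box still stands up on its spring. Take the screwdriver from its stand, seat its bit in that screw's slot, push the screw down gently and, keeping the push on, turn it clockwise to its stop so that it stays locked down by itself, never ramming or overtwisting it. Then put the screwdriver back upright in its stand, touch the screw with nothing but the screwdriver, and leave everything else where it is.

Things in the scene. Friction and masses are not known exactly. Their poses are not given: they have to be found in the camera images.
- box: Fixed painted steel box with a flat grey cover, 118 x 178 x 70 mm (x, y, z), origin at the centre of its underside. Two black glands stick out of its +x side. On the cover two round slotted steel screw heads, 28 mm diameter: near its y = -45 mm the one to lock, 12 mm high over its washers, slot at first along the box's x; at y = +45 mm one already locked and fixed, slot turned away.
- screw_spot (a point): Nominal centre of the top of the standing screw's head, 82 mm above the table, axes as the box. The screw was set by hand in an oversize hole on dark 37 mm washers: its true axis lies within 1 mm along the box's x and 5 mm along the box's y of here, its top 0 to 7 mm higher. Slot 4 mm wide, 4 mm deep, 15 mm long, ends closed.
- screw_push (a joint): How far the screw is pushed down from its own start height, m: 0 standing up, 0.008 at the hard bottom stop, about 0.002 when locked. A spring holds it up: 5 N at 0, 1.2 N more per mm, 14.6 N at the bottom. It can turn from its start only while pushed down 0.005 m or more (11 N) and must stay so pushed until turned past 1.1 rad; there it may rise and is caught.
- screw_turn (a joint): Turn of the screw, rad, clockwise seen from above: 0 at the start, hard stop at 1.4; locked between about 1.1 and 1.4. Turning takes about 0.03 to 0.06 N m. The bit has about 0.15 rad of play in the slot.
- driver: Screwdriver, 160 mm long, 0.14 kg, upright in the stand; origin at the centre of the bit's end, z up along the shank to the handle. Flat bit 13 mm wide (along its x), 2.5 mm thick (along its y), 16 mm high; steel shank 10 mm thick; at 75 to 81 mm a round guard of 36 mm diameter; above it, from 81 to 161 mm, a wooden handle of square section 28 x 28 mm with flats facing its x and y, topped by a small 4 mm steel button.
- driver_tip (a point): Centre of the bit's end (same point and axes as the driver's origin).
- stand: Fixed sheet-steel stand, 90 x 90 x 85 mm, origin at the centre of its underside; open on its -y and +y sides. The screwdriver hangs through the hole in its top, its guard resting on the top, bit's end 10 mm above the table.
- stand_hole (a point): Centre of the round hole, 22 mm diameter, in the stand's top, at the top face (85 mm up); the top plate is 10 mm thick.
- spanner: Bystander: steel spanner lying flat, 150 mm long.
- grease_jar: Bystander: white jar, 52 mm diameter, 55 mm high.
- hammer: Bystander: hammer lying, 260 mm long.
- brush: Bystander: brush lying, 200 mm long.
- mug: Bystander: white mug, 80 mm diameter, 90 mm high.
- flange: Bystander: brass flange plate, 75 x 75 x 14 mm.
- oil_can: Bystander: steel bottle, 60 mm diameter, 150 mm high.
There are look-alikes about, which are no part of the job. Leave any green or red look-alike of the stand alone.

How it is judged:
By the outcome, as a careful person would: the job done as asked, in the order asked, and still so for the second after the job is handed in, with the robot touching nothing.
It also fails if it takes over 72 s, if anything falls off the work surface, if the arm or the gripper's body presses on something with over 40 N, if the wrist force passes 120 N, or if a joint passes its speed limit or range.

## Working session

There is one attempt and no reset: what is moved stays moved. The work goes in short steps, Python scripts to look and compute and a tool call to move; the robot and the scene stay as the last step left them, time stands still between calls to the robot, and variables do not carry over. Pictures are saved under pics/ and viewed, and the job is handed in when it is done.

Besides the shell and the picture viewer there is one more tool, called after "Request:" as name(argument=value, ...), one argument or row to a line, values as JSON. carry_out: Moves the arm, as the interface text tells. Shift numbers are shares of 30 cm and turn numbers shares of 90 degrees, none past 1 either way. Its arguments: {"type":"object","properties":{"steps":{"type":"array"},"squeeze":{"type":"number"}},"required":["steps"]}

```bash
mkdir -p pics; ls; cat > h.py <<'E'
import numpy as np, cv2, json
from rig import get_obs, capture, camera_model, find_in, pinch_z
def snap(n,tag):
    p,d=capture(n); cv2.imwrite(f'pics/{tag}.png',p[:,:,::-1]); np.save(f'pics/{tag}_d.npy',d); return p,d
def world(n,u,v,z):
    """pixel + depth-> world"""
    m=camera_model(n);K=np.array(m['K']);R=np.array(m['R']);t=np.array(m['t'])
    q=cv2.undistortPoints(np.array([[[u,v]]],float),K,np.array(m['dist']))[0,0]
    return R.T@(np.array([q[0]*z,q[1]*z,z])-t)
def onz(n,u,v,h):
    m=camera_model(n);K=np.array(m['K']);R=np.array(m['R']);t=np.array(m['t'])
    q=cv2.undistortPoints(np.array([[[u,v]]],float),K,np.array(m['dist']))[0,0]
    c=-R.T@t; r=R.T@np.array([q[0],q[1],1]); return c+r*(h-c[2])/r[2]
def pix(n,X):
    m=camera_model(n);K=np.array(m['K']);R=np.array(m['R']);t=np.array(m['t'])
    return cv2.projectPoints(np.array(X,float).reshape(-1,1,3),cv2.Rodrigues(R)[0],t,K,np.array(m['dist']))[0][:,0]
E
python3 - <<'E'
from h import *
print(get_obs(), pinch_z)
for n in('scene','top'):
    m=camera_model(n);print(n,m); snap(n,n+'0')
    for q in('box','driver','stand','screw_spot','screw_push'):
        try: print(q,find_in(n,q))
        except Exception as e: print(q,e)
E
```

```text
pics
{'clock': 0.0, 'joint_positions': array([-1.19567782,  0.60015731, -0.00253898,  1.60012578,  0.00179962,
        0.94289057, -0.07981375]), 'joint_vel': array([ 0.00219646, -0.00014625, -0.00046432,  0.00081827,  0.00129263,
        0.00166636, -0.00128194]), 'joint_efforts': array([ 1.63701925e-04, -7.76437497e+01,  1.56471882e+00, -2.58017564e+01,
        1.23015430e-02,  8.62078392e-03,  1.14851463e-05]), 'ee_pos': array([0.31634929, 0.65182006, 0.23039522]), 'eef_rot': array([-3.14002058e+00,  1.46552936e-04,  2.68981528e+00]), 'contact_force': array([ 0.52240878,  1.55029092, -0.71296293]), 'wrist_torque': array([-0.03107104, -0.00957621,  0.03325836]), 'finger_gap': 0.999654921180499} 0.0187
scene {'K': array([[462.567642  ,   0.        , 323.79427107],
       [  0.        , 462.567642  , 237.64800124],
       [  0.        ,   0.        ,   1.        ]]), 'dist': array([0.03634163, 0.        , 0.        , 0.        , 0.        ]), 'R': array([[ 0.65374153,  0.75670087,  0.00508018],
       [ 0.48286644, -0.41197816, -0.77273152],
       [-0.58263368,  0.50761974, -0.63471
[... 914 characters left out ...]
   [ 0.16345766, -0.02008503, -0.98634587]]), 't': array([-0.00918656,  0.54079725,  1.17460103])}
box [{'box': [367.0, 207.5, 65.3, 57.8], 'conf': 0.67}, {'box': [246.2, 227.3, 20.0, 16.9], 'conf': 0.26}]
driver [{'box': [416.4, 234.2, 6.3, 7.4], 'conf': 0.75}, {'box': [245.3, 227.1, 19.8, 15.9], 'conf': 0.62}]
stand [{'box': [392.0, 305.9, 38.4, 42.6], 'conf': 0.88}, {'box': [175.1, 330.6, 49.3, 39.8], 'conf': 0.84}, {'box': [323.5, 294.9, 42.0, 40.4], 'conf': 0.79}, {'box': [230.0, 270.2, 49.4, 49.4], 'conf': 0.77}, {'box': [238.2, 225.4, 40.5, 34.8], 'conf': 0.75}]
screw_spot [{'box': [365.2, 208.4, 67.2, 57.2], 'conf': 0.58}]
screw_push [{'box': [433.7, 181.1, 30.8, 30.1], 'conf': 0.5}]
```

View pics/scene0.png

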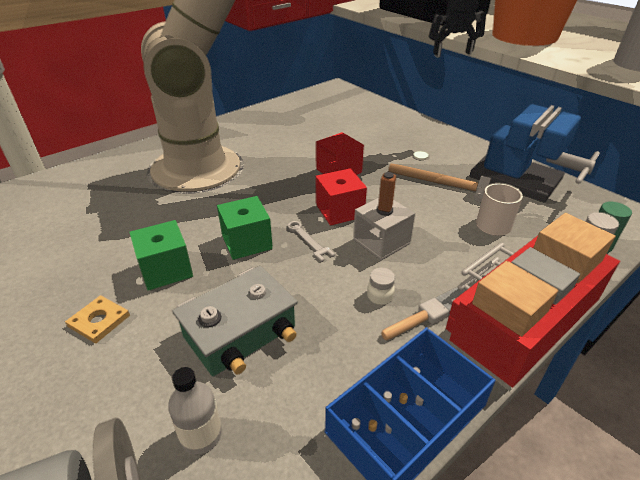

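View pics/top0.png

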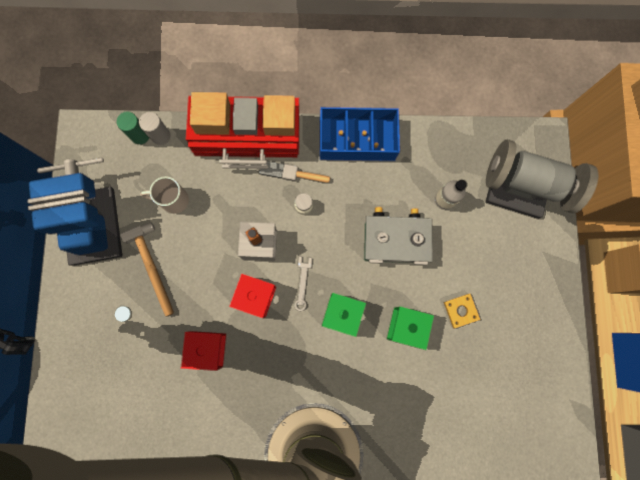

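```bash
python3 - <<'E'
import cv2,numpy as np
s=cv2.imread('pics/scene0.png');t=cv2.imread('pics/top0.png')
def c(i,x,y,w,h,k):return cv2.resize(i[y:y+h,x:x+w],(w*k,h*k),interpolation=cv2.INTER_CUBIC)
cv2.imwrite('pics/c1.png',np.hstack([c(s,165,260,140,115,4)[:400,:400] if 0 else cv2.resize(s[265:365,165:305],(400,286*1),interpolation=2)[:,:], cv2.resize(t[200:271,350:449],(400,286),interpolation=2)]))
cv2.imwrite('pics/c2.png',np.hstack([cv2.resize(s[165:265,340:440],(400,400),interpolation=2), cv2.resize(t[215:265,230:280],(400,400),interpolation=2)]))
E
```

```text
(no output)
```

View pics/c1.png

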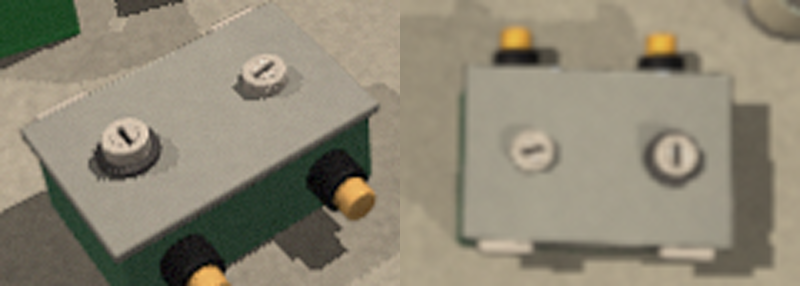

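View pics/c2.png

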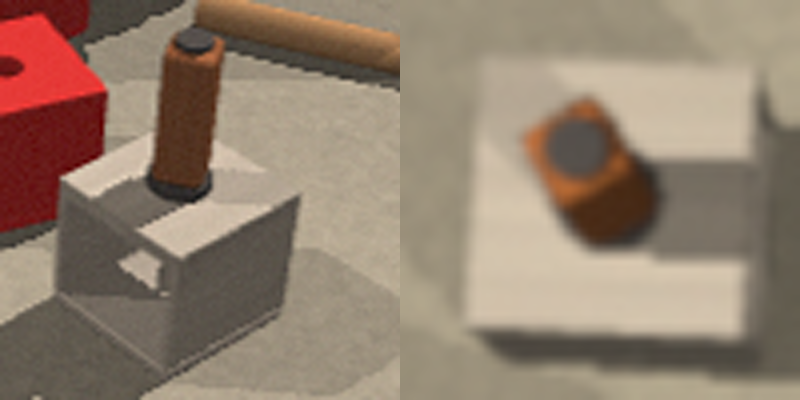

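The screw to lock is the one at top (418,239) / scene (209,316). It stands tall on dark washers, its slot lies along x, and it is on the -y end with the glands facing +x. The one at top (383,238) is low with its slot turned, so it is already locked. The driver hangs in the grey stand at top (257,240) / scene (385,215). The red and green stands are the look-alikes.

Next I'll measure.

```bash
cat >> h.py <<'E'
def tri(us,ut):
    P=[];x=[]
    for n,u in(('scene',us),('top',ut)):
        m=camera_model(n);K=np.array(m['K'])
        P.append(np.c_[np.array(m['R']),np.array(m['t'])]); x.append(cv2.undistortPoints(np.array([[u]],float),K,np.array(m['dist']))[0,0].reshape(2,1))
    X=cv2.triangulatePoints(P[0],P[1],x[0],x[1]); X=(X[:3]/X[3]).ravel()
    r=[np.linalg.norm(pix(n,X)[0]-u) for n,u in(('scene',us),('top',ut))]
    return X,np.round(r,2)
def cloud(n,d,x,y,w,h):
    m=camera_model(n);K=np.array(m['K']);v,u=np.mgrid[y:y+h,x:x+w];z=d[y:y+h,x:x+w].ravel()
    q=cv2.undistortPoints(np.c_[u.ravel(),v.ravel()].astype(float)[:,None],K,np.array(m['dist']))[:,0]
    X=(np.c_[q*z[:,None],z]-np.array(m['t']))@np.array(m['R'])
    return X[z>0]
E
python3 - <<'E'
from h import *
s=cv2.imread('pics/scene0.png');t=cv2.imread('pics/top0.png')
ds=np.load('pics/scene0_d.npy');dt=np.load('pics/top0_d.npy')
for n,d,bx in(('scene',ds,(170,262,135,110)),('top',dt,(360,203,80,65))):
    X=cloud(n,d,*bx); m=(X[:,2]>.06)&(X[:,2]<.076); Y=X[m]
    print(n,'cover z',np.median(Y[:,2]),len(Y),cv2.minAreaRect((Y[:,:2]*1000).astype(np.float32)))
    print(' table z',np.median(X[X[:,2]<.02][:,2]))
    H=X[X[:,2]>.079]; print(' heads',np.round(H[:60],4).tolist() if len(H)<15 else (H.mean(0),H.min(0),H.max(0),len(H)))
for n,d,bx in(('scene',ds,(340,165,80,100)),('top',dt,(230,215,55,60))):
    X=cloud(n,d,*bx); Y=X[(X[:,2]>.08)&(X[:,2]<.09)]
    print(n,'stand top',np.median(Y[:,2]),len(Y),cv2.minAreaRect((Y[:,:2]*1000).astype(np.float32)))
    Y=X[X[:,2]>.17];print(' button/handle',Y.mean(0),len(Y),np.percentile(X[:,2],99.9))
    Y=X[(X[:,2]>.1)]; print(cv2.minAreaRect((Y[:,:2]*1000).astype(np.float32)))
E
```

```text
scene cover z 0.06946132565478963 5362 ((559.2589111328125, -222.59182739257812), (178.669189453125, 128.7970428466797), 88.80841827392578)
 table z -0.0004572527313155071
 heads (array([ 0.58700406, -0.27009673,  0.09644391]), array([ 0.54770628, -0.37454183,  0.07901032]), array([ 0.69277075, -0.16593404,  0.15229125]), 350)
top cover z 0.06869885734234091 2802 ((559.1332397460938, -220.28125), (178.98291015625, 126.15394592285156), 88.62223815917969)
 table z -0.001247324918105121
 heads (array([ 0.56124248, -0.24200067,  0.08312996]), array([ 0.54716913, -0.28146818,  0.07901238]), array([ 0.57473211, -0.16212954,  0.09098428]), 114)
scene stand top 0.0840895934069231 1375 ((484.11517333984375, 160.5513916015625), (95.32196044921875, 233.96182250976562), 85.24629974365234)
 button/handle [0.55382042 0.15320223 0.17258178] 61 0.17412038730421855
((553.474853515625, 153.10023498535156), (28.17857551574707, 27.496339797973633), 30.433151245117188)
top stand top 0.08405740130977099 930 ((529.901611328125, 158.4453582763672), (90.44403076171875, 138.42886352539062), 88.29354858398438)
 button/handle [0.5522655  0.15807084 0.17271411] 70 0.17636119214011226
((551.08544921875, 158.1138153076172), (27.785213470458984, 27.698413848876953), 29.9886417388916)
```

```bash
cat >> h.py <<'E'
import os
def cmd():
    return json.load(open('cmd.json')) if os.path.exists('cmd.json') else [.317,.652,.231,2.6898]
def did(tx,ty,tz,tw):
    x,y,z,w=cmd();c,s=np.cos(w),np.sin(w)
    X=[x+.3*(c*tx+s*ty),y+.3*(s*tx-c*ty),z-.3*tz,w-tw*np.pi/2]
    json.dump(X,open('cmd.json','w'));print('cmd',np.round(X,4))
def want(x,y,z,wdeg):
    X,Y,Z,w=cmd();c,s=np.cos(w),np.sin(w);dx,dy=x-X,y-Y
    dw=np.rad2deg(w)-wdeg
    print('row',np.round([(c*dx+s*dy)/.3,(s*dx-c*dy)/.3,(Z-z)/.3,dw/90],4))
def st():
    o=get_obs();print('t',round(o['clock'],2),'ee',np.round(o['ee_pos'],4),'yaw',round(np.rad2deg(o['eef_rot'][2]),2),np.round(o['eef_rot'][:2],4),'F',np.round(o['contact_force'],2),'T',np.round(o['wrist_torque'],3),'gap',round(o['finger_gap'],3));return o
E
python3 - <<'E'
from h import *
want(.4346,.4038,.231,182);want(.5523,.1556,.231,210)
# finer yaw/pose: slot, box edges later
E
```

```text
row [-0.7139 -0.5732  0.     -0.3098]
row [-1.428  -1.1462  0.     -0.621 ]
```

Request:
carry_out(
  steps=[
    [0.8,-0.2,-0.16,0,-0.1],
    [0.8,-0.35,-0.28,0,-0.2],
    [0.8,-0.5,-0.4,0,-0.3],
    [0.8,-0.65,-0.52,0,-0.4],
    [0.8,-0.8,-0.64,0,-0.5],
    [0.8,-0.95,-0.76,0,-0.62],
    [0.8,-1.0,-0.8,0,-0.62],
  ],
  squeeze=30,
)

```text
clock: 1.48
ee_pos: [0.4836, 0.3011, 0.2314]
eef_rot: [-3.14, -0.0, -2.623]
contact_force: [-0.2, -0.1, -0.4]
finger_gap: 0.797
```

```bash
python3 - <<'E'
from h import *
did(-1,-.8,0,-.62); st()
want(.5523,.1556,.231,210);want(.5523,.1556,.122,210)
E
```

```text
cmd [0.4821 0.3051 0.231  3.6637]
t 1.48 ee [0.4836 0.3011 0.2314] yaw -150.29 [-3.1402e+00 -2.0000e-04] F [-0.21 -0.09 -0.35] T [-0.028  0.017  0.026] gap 0.797
row [ 0.0458 -0.5486  0.     -0.001 ]
row [ 0.0458 -0.5486  0.3633 -0.001 ]
```

Request:
carry_out(
  steps=[
    [0.8,0.02,-0.2,0,0],
    [0.8,0.03,-0.38,0,0],
    [0.8,0.046,-0.54,0,0],
    [0.8,0.046,-0.549,0,0],
    [0.8,0.046,-0.549,0.12,0],
    [0.8,0.046,-0.549,0.25,0],
    [0.8,0.046,-0.549,0.383,0],
    [0.8,0.046,-0.549,0.383,0],
  ],
)

```text
clock: 2.48
ee_pos: [0.5499, 0.157, 0.1143]
eef_rot: [3.14, -0.005, -2.618]
contact_force: [0.5, -0.9, 0.9]
finger_gap: 0.802
```

```bash
python3 - <<'E'
from h import *
did(.046,-.549,.383,0); st()
s,_=snap('scene','s1');t,_=snap('top','t1')
cv2.imwrite('pics/c3.png',np.hstack([cv2.resize(s[130:250,320:440,::-1],(400,400)),cv2.resize(t[190:290,210:310,::-1],(400,400))]))
E
```

```text
cmd [0.5523 0.1555 0.1161 3.6637]
t 2.48 ee [0.5499 0.157  0.1143] yaw -150.02 [ 3.14   -0.0046] F [ 0.54 -0.94  0.9 ] T [-0.012  0.04  -0.044] gap 0.802
```

View pics/c3.png

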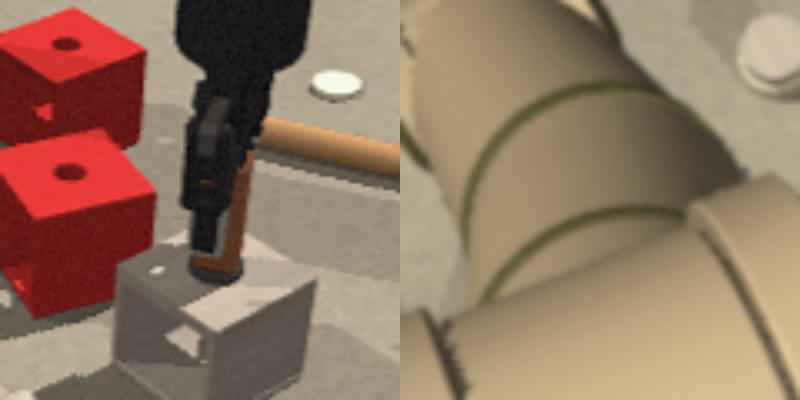

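Request:
carry_out(
  steps=[
    [0.2,0,0,0,0],
    [0.2,0,0,0,0],
    [0.2,0,0,0,0],
    [0.2,0,0,0,0],
    [0.2,0,0,0,0],
  ],
  squeeze=20,
)

```text
clock: 3.2
ee_pos: [0.5525, 0.156, 0.1176]
eef_rot: [-3.141, 0.002, -2.62]
contact_force: [-0.4, -0.3, 8.2]
finger_gap: 0.326
```

```bash
python3 - <<'E'
from h import *
st()
s,_=snap('scene','s2')
cv2.imwrite('pics/c4.png',cv2.resize(s[140:240,330:430,::-1],(500,500)))
E
```

```text
t 3.2 ee [0.5525 0.156  0.1176] yaw -150.1 [-3.1412e+00  1.9000e-03] F [-0.36 -0.29  8.17] T [-0.159  0.256 -0.013] gap 0.326
```

View pics/c4.png

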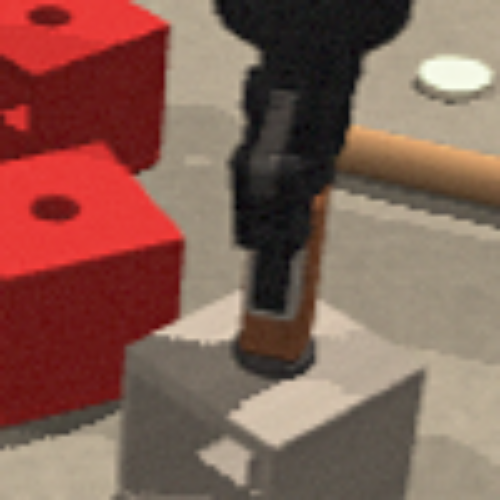

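Request:
carry_out(
  steps=[
    [0.8,0,0,0,0],
    [0.8,0,0,0,0],
    [0.8,0,0,0,0],
    [0.8,0,0,0,0.11],
    [0.8,0,0,0,0.22],
    [0.8,0,0,0,0.33],
    [0.8,0,0,0,0.44],
    [0.8,0,0,0,0.55],
    [0.8,0,0,0,0.66],
    [0.8,0,0,0,0.77],
    [0.8,0,0,0,0.88],
    [0.8,0,0,0,1.0],
  ],
)

```text
clock: 4.75
ee_pos: [0.5518, 0.1558, 0.1163]
eef_rot: [-3.141, -0.0, 2.088]
contact_force: [0.5, -0.5, 0.5]
finger_gap: 0.799
```

Request:
carry_out(
  steps=[
    [0.8,0,0,0,0],
    [0.2,0,0,0,0],
    [0.2,0,0,0,0],
    [0.2,0,0,0,0],
    [0.2,0,0,0,0],
    [0.2,0,0,0,0],
  ],
  squeeze=60,
)

```text
clock: 5.5
ee_pos: [0.5519, 0.1556, 0.1165]
eef_rot: [3.141, 0.0, 2.094]
contact_force: [-0.8, -0.0, 3.4]
finger_gap: 0.323
```

```bash
python3 - <<'E'
from h import *
did(0,0,0,1);st()
s,_=snap('scene','s3')
cv2.imwrite('pics/c5.png',cv2.resize(s[140:240,330:430,::-1],(500,500)))
E
```

```text
cmd [0.5523 0.1555 0.1161 2.0929]
t 5.5 ee [0.5519 0.1556 0.1165] yaw 119.98 [3.1414e+00 1.0000e-04] F [-0.76 -0.04  3.36] T [-0.033  0.132 -0.029] gap 0.323
```

View pics/c5.png

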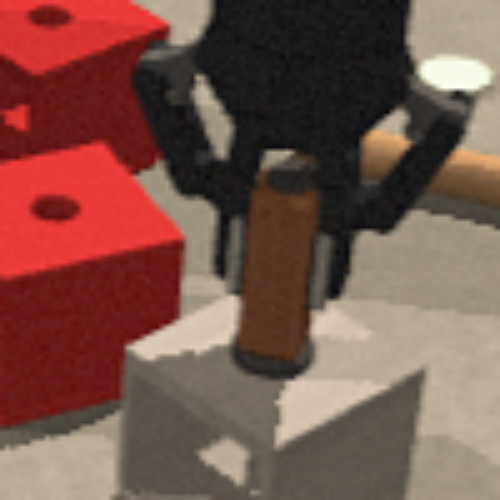

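Request:
carry_out(
  steps=[
    [0.2,0,0,-0.05,0],
    [0.2,0,0,-0.15,0],
    [0.2,0,0,-0.27,0],
    [0.2,0,0,-0.4,0],
    [0.2,0,0,-0.4,0],
  ],
)

```text
clock: 6.18
ee_pos: [0.5532, 0.1559, 0.2398]
eef_rot: [3.136, 0.001, 2.094]
contact_force: [0.3, -0.1, -1.9]
finger_gap: 0.322
```

```bash
python3 - <<'E'
from h import *
did(0,0,-.4,0);st()
s,_=snap('scene','s4')
cv2.imwrite('pics/c6.png',cv2.resize(s[90:240,310:460,::-1],(600,600),interpolation=2))
E
```

```text
cmd [0.5523 0.1555 0.2361 2.0929]
t 6.17 ee [0.5532 0.1559 0.2398] yaw 119.96 [3.1361e+00 8.0000e-04] F [ 0.25 -0.13 -1.91] T [-0.025 -0.021 -0.015] gap 0.322
```

View pics/c6.png

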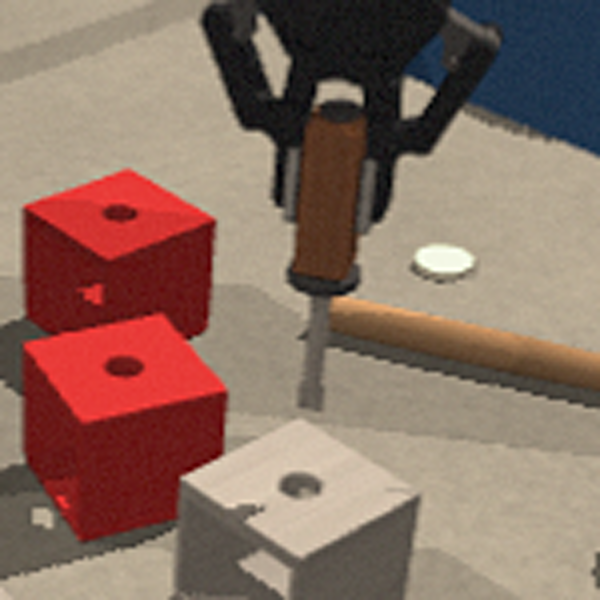

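```bash
python3 - <<'E'
from h import *
s=cv2.imread('pics/s4.png')
cv2.imwrite('pics/c7.png',cv2.resize(s[155:197,370:412],(588,588),interpolation=0))
p=pix('scene',[.5523,.1555,.13]);print(p)
E
```

```text
[[386.11266212 192.4508416 ]]
```

View pics/c7.png

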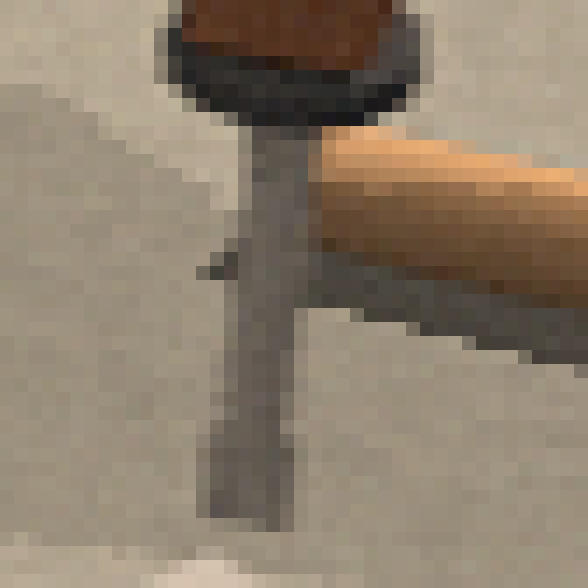

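```bash
python3 - <<'E'
from h import *
o=get_obs()
x,y,z=o['ee_pos'][:3]
for h in(-.106,-.09,-.06,-.031,.055,.059): print(h,pix('scene',[x,y,z+h]).round(1))
E
```

```text
-0.106 [[386.3 191.5]]
-0.09 [[387.  184.9]]
-0.06 [[388.4 172.2]]
-0.031 [[389.8 159.3]]
0.055 [[394.4 117.8]]
0.059 [[394.7 115.7]]
```

```bash
python3 - <<'E'
from h import *
for n,bx,f in(('scene',(170,262,135,110),'scene0'),('top',(360,203,80,65),'top0')):
    d=np.load(f'pics/{f}_d.npy');X=cloud(n,d,*bx)
    c=X[(X[:,2]>.066)&(X[:,2]<.0715)]; zc=np.median(c[:,2])
    for nm,ylo,yhi in(('stand',-.30,-.24),('lock',-.21,-.15)):
        H=X[(X[:,1]>ylo)&(X[:,1]<yhi)&(X[:,0]<.6)&(X[:,0]>.52)]
        W=H[(H[:,2]>zc+.003)]
        top=np.percentile(W[:,2],80); T=W[W[:,2]>top-.004]
        (cx,cy),r=cv2.minEnclosingCircle((T[:,:2]*1000).astype(np.float32))
        print(n,nm,'z hist',np.round(np.percentile(W[:,2],[5,25,50,75,90,98])-zc,4),'n',len(T),'mean',T.mean(0).round(4),'circ',round(cx,1),round(cy,1),round(r,1))
    # box edges: top cover rectangle
    Y=X[(abs(X[:,2]-zc)<.004)&(X[:,0]>.49)&(X[:,0]<.63)&(X[:,1]<-.1)&(X[:,1]>-.34)]
    print(n,zc,cv2.minAreaRect((Y[:,:2]*1000).astype(np.float32)), np.percentile(Y,[.5,99.5],axis=0).round(4).tolist())
E
```

```text
scene stand z hist [0.0038 0.0055 0.0133 0.016  0.017  0.018 ] n 186 mean [ 0.5623 -0.2712  0.0852] circ 561.7 -270.6 14.1
scene lock z hist [0.004  0.0076 0.0092 0.0101 0.0109 0.0116] n 152 mean [ 0.5651 -0.1787  0.0789] circ 564.4 -178.2 14.9
scene 0.06943282575159503 ((560.5776977539062, -222.97296142578125), (177.95338439941406, 127.90607452392578), 88.0511245727539) [[0.4995, -0.3117, 0.0658], [0.6227, -0.1358, 0.0727]]
top stand z hist [0.0032 0.0043 0.0071 0.0153 0.0173 0.0194] n 75 mean [ 0.5607 -0.2678  0.0845] circ 560.0 -267.7 13.8
top lock z hist [0.0031 0.0041 0.0076 0.0102 0.0117 0.0144] n 79 mean [ 0.5634 -0.1746  0.0787] circ 568.2 -173.8 18.3
top 0.06870687262135236 ((559.1381225585938, -220.09616088867188), (178.61451721191406, 126.15289306640625), 88.6211166381836) [[0.4984, -0.3083, 0.0649], [0.6215, -0.1312, 0.0726]]
```

```bash
python3 - <<'E'
from h import *
ee=get_obs()['ee_pos']
d=np.load('pics/s4_d.npy');p=cv2.imread('pics/s4.png')
X=cloud('scene',d,370,110,40,95)
col=p[110:205,370:410].reshape(-1,3)[d[110:205,370:410].ravel()>0].astype(int)
k=np.linalg.norm(X[:,:2]-ee[:2],axis=1)<.04
H=X[k&(col[:,2]>col[:,0]+25)&(X[:,2]>ee[2]-.02)&(X[:,2]<ee[2]+.053)]
print(len(H),H.min(0),H.max(0),cv2.minAreaRect((H[:,:2]*1000).astype(np.float32)))
# faces: project to tool axes
w=np.deg2rad(120);tx=np.array([np.cos(w),np.sin(w)]);ty=np.array([np.sin(w),-np.cos(w)])
q=(H[:,:2]-ee[:2]);a=q@tx*1000;b=q@ty*1000
print('tx',np.percentile(a,[2,10,25,50,75,90,98]).round(1));print('ty',np.percentile(b,[2,10,25,50,75,90,98]).round(1))
B=X[k&(X[:,2]>ee[2]+.054)&(X[:,2]<ee[2]+.064)]; print('button',len(B),B.mean(0)-ee if len(B) else '', B[:,2].max()-ee[2] if len(B) else '')
S=X[(np.linalg.norm(X[:,:2]-ee[:2],axis=1)<.015)&(X[:,2]<ee[2]-.03)&(X[:,2]>ee[2]-.115)]
for lo in(-.11,-.1,-.09,-.07,-.05):
    Q=S[(S[:,2]-ee[2]>lo)&(S[:,2]-ee[2]<lo+.02)]; print(lo,len(Q),(Q.mean(0)-ee).round(4) if len(Q) else '')
print('lowest',(S[:,2].min()-ee[2]))
E
```

```text
568 [0.52725046 0.13210308 0.21862466] [0.58014924 0.17734406 0.29102272] ((556.989501953125, 148.79129028320312), (63.95459747314453, 23.69492530822754), 49.62862014770508)
tx [-17.3 -16.3 -15.3 -14.3 -13.1 -11.5  -3.8]
ty [-13.8 -10.2  -5.6   1.3   8.7  12.8  14.7]
button 187 [-0.00167161 -0.00839195  0.057528  ] 0.06395864516093608
-0.11 38 [ 0.0022 -0.001  -0.0987]
-0.1 46 [ 0.003  -0.002  -0.0908]
-0.09 45 [ 0.0036 -0.0031 -0.0804]
-0.07 44 [ 0.0031 -0.0032 -0.0599]
-0.05 28 [ 0.0032 -0.0035 -0.0435]
lowest -0.10653111395665762
```

```bash
python3 - <<'E'
from h import *
want(.5565,-.10,.226,98);want(.56,-.2705,.208,88.5)
E
```

```text
row [-0.7451 -0.4125  0.0337  0.2435]
row [-1.2435 -0.6858  0.0937  0.349 ]
```

Request:
carry_out(
  steps=[
    [0.2,-0.1,-0.055,0,0.05],
    [0.2,-0.25,-0.14,0,0.1],
    [0.2,-0.42,-0.23,0,0.15],
    [0.2,-0.59,-0.325,0,0.2],
    [0.2,-0.76,-0.42,0,0.27],
    [0.2,-0.9,-0.496,0,0.35],
    [0.2,-1.0,-0.55,0,0.35],
    [0.2,-1.0,-0.55,0,0.35],
  ],
)

```text
clock: 7.22
ee_pos: [0.5575, -0.1897, 0.2355]
eef_rot: [-3.14, 0.001, 1.539]
contact_force: [-0.7, 0.8, -1.0]
finger_gap: 0.319
```

```bash
python3 - <<'E'
from h import *
did(-1,-.55,0,.35);st()
want(.56,-.2705,.208,88.5)
E
```

```text
cmd [ 0.5589 -0.1869  0.2361  1.5431]
t 7.22 ee [ 0.5575 -0.1897  0.2355] yaw 88.2 [-3.1399e+00  1.3000e-03] F [-0.68  0.81 -0.99] T [0.028 0.049 0.057] gap 0.319
row [-0.2786  0.0114  0.0937 -0.001 ]
```

Request:
carry_out(
  steps=[
    [0.2,-0.14,0.006,0.03,0],
    [0.2,-0.25,0.011,0.06,0],
    [0.2,-0.279,0.011,0.094,0],
    [0.2,-0.279,0.011,0.094,0],
    [0.2,-0.279,0.011,0.094,0],
    [0.2,-0.279,0.011,0.094,0],
  ],
)

```text
clock: 7.98
ee_pos: [0.5603, -0.2691, 0.2085]
eef_rot: [3.141, -0.0, 1.546]
contact_force: [0.6, -0.7, -0.8]
finger_gap: 0.32
```

```bash
python3 - <<'E'
from h import *
did(-.279,.011,.094,0);st()
s,_=snap('scene','s5');t,_=snap('top','t5')
cv2.imwrite('pics/c8.png',np.hstack([cv2.resize(s[240:350,155:265,::-1],(400,400),interpolation=2),cv2.resize(t[190:290,365:465,::-1],(400,400),interpolation=2)]))
cv2.imwrite('pics/c9.png',cv2.resize(s[285:335,185:235,::-1],(600,600),interpolation=0))
E
```

```text
cmd [ 0.5599 -0.2706  0.2079  1.5431]
t 7.97 ee [ 0.5603 -0.2691  0.2085] yaw 88.57 [ 3.1411e+00 -4.0000e-04] F [ 0.59 -0.75 -0.84] T [ 0.019  0.051 -0.005] gap 0.32
```

View pics/c8.png

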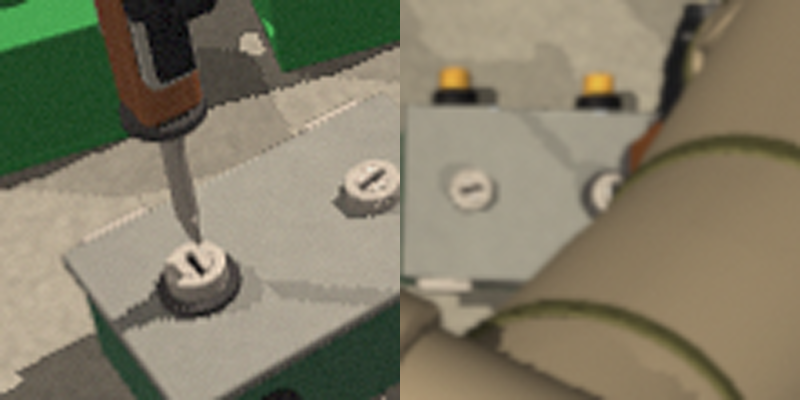

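View pics/c9.png

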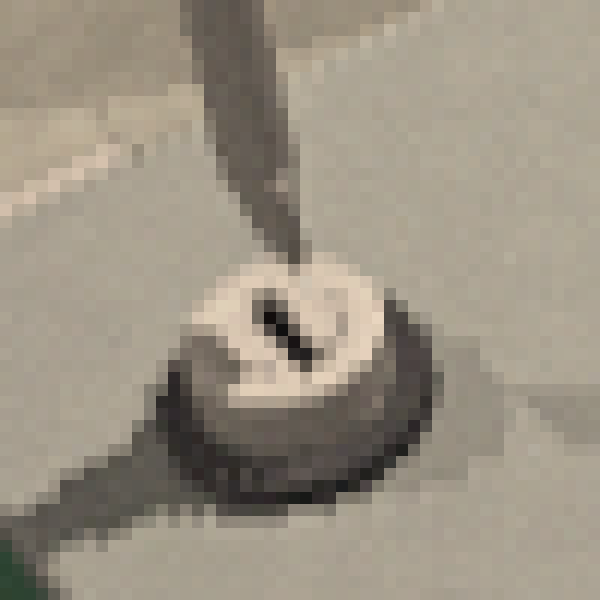

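```bash
python3 - <<'E'
from h import *
ee=get_obs()['ee_pos']
tipz=ee[2]-.1065
f=lambda X:pix('scene',X)[0]
tip=f([ee[0],ee[1],tipz]);print('model tip',tip,'seen',185+270/12-.5,285+232/12-.5)
for zh in(.0855,.0865,.0875):
  for x,y in((ee[0],ee[1]),(ee[0]+.001,ee[1]),(ee[0],ee[1]+.001)):
    print(zh,(f([x,y,zh])-tip).round(2))
c=np.array([ee[0],ee[1],.0865]);a=np.deg2rad(-1.5);v=np.array([np.cos(a),np.sin(a),0])
print('slot ends',f(c-.0075*v),f(c+.0075*v),'bit ends',f(c-.0065*v+[0,0,tipz-.0865]),f(c+.0065*v+[0,0,tipz-.0865]))
# head outline in s5 via bright threshold
s=cv2.imread('pics/scene0.png');g=s[300:335,195:225].astype(int)
for r in range(3,28): print(300+r,' '.join('%3d'%v for v in g[r].mean(1)))
d=np.load('pics/s5_d.npy');X=cloud('scene',d,185,285,50,50)
H=X[(X[:,2]>.079)&(np.hypot(X[:,0]-.561,X[:,1]+.27)<.018)&(X[:,2]<.095)];print(np.percentile(H[:,2],[10,30,50,70,90]),H.mean(0))
E
```

```text
model tip [207.06230296 304.29630803] seen 207.0 303.8333333333333
0.0855 [1.55 6.89]
0.0855 [1.86 7.24]
0.0855 [2.09 6.59]
0.0865 [1.46 6.48]
0.0865 [1.77 6.83]
0.0865 [2.   6.18]
0.0875 [1.36 6.07]
0.0875 [1.68 6.42]
0.0875 [1.91 5.77]
slot ends [206.30318453 308.1009205 ] [210.76217626 313.48455838] bit ends [205.12148999 301.97880558] [209.02282431 306.63798709]
303 155 155 155 151 153 155 152 154 155 153 153 157 157 156 160 154 157 157 157 155 159 159 157 159 158 156 158 157 157 156
304 152 155 152 156 156 155 153 154 154 153 154 156 154 153 155 157 156 156 153 155 157 161 161 155 159 154 157 158 156 154
305 157 157 158 155 154 154 154 154 154 155 152 148 151 154 151 150 152 153 156 158 157 155 158 155 158 157 156 157 158 155
306 158 158 155 157 155 154 159 157 155 154 149 160 163 172 181 187 175 174 157 157 155 157 154 158 157 156 154 157 155 157
307 155 154 159 157 157 155 154 155 154 161 181 187 188 194 194 196 192 187 187 177 154 156 158 156 154 154 159 159 158 158
308 153 156 156 155 155 154 154 156 172 184 193 197 184 193 192 187 189 193 194 191 184 162 160 156 159 154 157
[... 1763 characters left out ...]
2  82  59  39  39  42  46  44  49  57  57  56  79  69  78  80  80  64  51  37  46 114 128 138 136 138 129 147
324 150 121  78  83  76  52  36  47  62  45  69  48  71  66  82  84  72  71  58  39  33  45 116 140 137 137 132 136 135 158
325 154 148 118  77  84  70  56  47  51  45  64  48  69  66  61  57  44  44  25  40  69 116 141 137 134 145 148 146 148 154
326 153 154 149 120  78  82  76  68  56  39  39  38  37  37  24  25  33  47 110 112 122 155 150 149 146 155 155 157 153 154
327 148 152 156 141  89 122  91 127  72  63  68  64  63  68 123 124 124 109 155 150 150 157 153 154 156 150 152 150 152 153
[0.08164105 0.08377162 0.08515137 0.0858625  0.08672462] [ 0.56316385 -0.27156458  0.08459466]
```

```bash
python3 - <<'E'
from h import *
fs=['scene0','s1','s2','s3','s4']
im=np.mean([cv2.imread(f'pics/{f}.png').mean(2) for f in fs],0)
D=np.array([np.load(f'pics/{f}_d.npy') for f in fs]);D=np.median(D,0)
# top disc mask
c=im[300:325,195:225]
m=(c>168).astype(np.uint8);n,l,s_,_=cv2.connectedComponentsWithStats(m);k=1+np.argmax(s_[1:,4]);mask=(l==k)
full=np.zeros((480,640),bool);full[300:325,195:225]=mask
er=cv2.erode(full.astype(np.uint8),np.ones((3,3)))>0
m_=camera_model('scene');K=np.array(m_['K'])
def pts(M):
    v,u=np.nonzero(M);z=D[v,u];q=cv2.undistortPoints(np.c_[u,v].astype(float)[:,None],K,np.array(m_['dist']))[:,0]
    return (np.c_[q*z[:,None],z]-np.array(m_['t']))@np.array(m_['R'])
P=pts(full);Q=pts(er);print('all',len(P),P.mean(0),'eroded',len(Q),np.percentile(Q[:,2],[10,50,90]))
cov=np.zeros((480,640),bool);cov[300:312,222:240]=1
print('cover near',np.median(pts(cov)[:,2]))
# locked head
# subpixel contour of disc on filled mask
cnt=max(cv2.findContours(mask.astype(np.uint8),0,1)[0],key=len);h=cv2.convexHull(cnt)
e=cv2.fitEllipse(h);print('ell',e[0][0]+195,e[0][1]+300,e)
up=cv2.resize(c.astype(np.float32),None,fx=8,fy=8,interpolation=cv2.INTER_CUBIC)
mm=(up>165).astype(np.uint8);cnt=max(cv2.findContours(mm,0,1)[0],key=cv2.contourArea);h=cv2.convexHull(cnt)
e=cv2.fitEllipse(h);eu,ev=(e[0][0]+.5)/8-.5+195,(e[0][1]+.5)/8-.5+300;print('ell8',eu,ev,e[1][0]/8,e[1][1]/8)
# slot darkness centroid & moments
w=np.clip(150-c,0,None);w[~((np.add.outer(np.arange(300,325),0*np.arange(30))<=315))]=0
M=np.zeros_like(w);M[8:16,11:17]=1
w*=M;v,u=np.mgrid[300:325,195:225];su,sv=(w*u).sum()/w.sum(),(w*v).sum()/w.sum();print('slot',su,sv)
for z in(.085,.086,.087,.088):print(z,'ell',onz('scene',eu,ev,z).round(4),'slot',onz('scene',su,sv,z).round(4))
# expected ellipse model size & centre
x0=np.array([.5605,-.2705,.0865]);a=np.linspace(0,2*np.pi,100);pp=pix('scene',x0+.014*np.c_[np.cos(a),np.sin(a),0*a]);print('model ell',cv2.fitEllipse(pp.astype(np.float32)))
E
```

```text
all 126 [ 0.56073882 -0.27042449  0.08569548] eroded 30 [0.08518963 0.08564626 0.08643489]
cover near 0.06964118542722614
ell 208.13654708862305 311.8711042404175 ((13.136547088623047, 11.87110424041748), (11.547965049743652, 16.676774978637695), 73.75028991699219)
ell8 208.12478733062744 311.9081115722656 12.0693998336792 17.05776596069336
slot 208.30263483118296 312.2271985763013
0.085 ell [ 0.5606 -0.2707  0.085 ] slot [ 0.5614 -0.2708  0.085 ]
0.086 ell [ 0.5615 -0.271   0.086 ] slot [ 0.5623 -0.2712  0.086 ]
0.087 ell [ 0.5624 -0.2714  0.087 ] slot [ 0.5632 -0.2715  0.087 ]
0.088 ell [ 0.5633 -0.2717  0.088 ] slot [ 0.564  -0.2718  0.088 ]
model ell ((208.0359344482422, 311.28173828125), (12.519796371459961, 17.902835845947266), 73.96217346191406)
```

```bash
python3 - <<'E'
from h import *
want(.5604,-.2720,.1955,88.5)
E
```

```text
row [-0.0046  0.0019  0.0413 -0.001 ]
```

Request:
carry_out(
  steps=[
    [0.2,-0.005,0.002,0.02,0],
    [0.2,-0.005,0.002,0.041,0],
    [0.2,-0.005,0.002,0.041,0],
    [0.2,-0.005,0.002,0.041,0],
    [0.2,-0.005,0.002,0.041,0],
    [0.2,-0.005,0.002,0.041,0],
  ],
)

```text
clock: 8.82
ee_pos: [0.5605, -0.2719, 0.1961]
eef_rot: [3.141, 0.0, 1.544]
contact_force: [-0.4, -0.2, -1.5]
finger_gap: 0.322
```

```bash
python3 - <<'E'
from h import *
did(-.005,.002,.041,0);st()
s,_=snap('scene','s6');st()
cv2.imwrite('pics/c10.png',cv2.resize(s[285:335,185:235,::-1],(600,600),interpolation=0))
st()
E
```

```text
cmd [ 0.5604 -0.2721  0.1956  1.5431]
t 8.82 ee [ 0.5605 -0.2719  0.1961] yaw 88.47 [3.1413e+00 1.0000e-04] F [-0.43 -0.24 -1.47] T [-0.002  0.023  0.023] gap 0.322
t 8.88 ee [ 0.5604 -0.2719  0.196 ] yaw 88.47 [3.1413e+00 1.0000e-04] F [ 0.04 -0.68 -1.88] T [ 0.063 -0.001  0.02 ] gap 0.315
t 8.88 ee [ 0.5604 -0.2719  0.196 ] yaw 88.47 [3.1413e+00 1.0000e-04] F [ 0.04 -0.68 -1.88] T [ 0.063 -0.001  0.02 ] gap 0.315
```

View pics/c10.png

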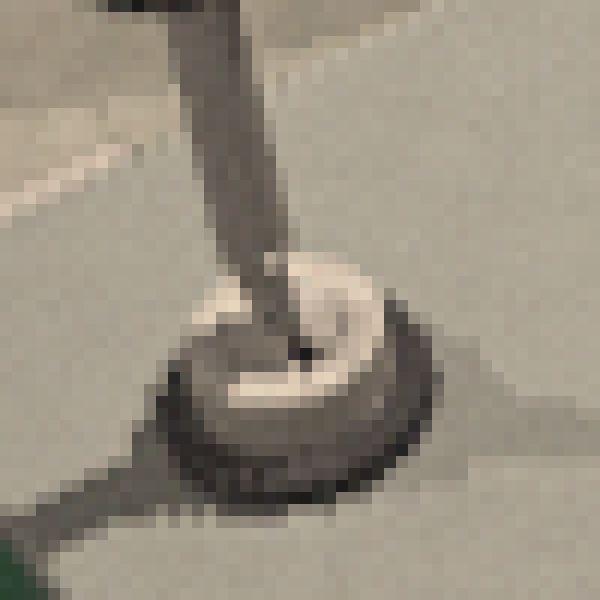

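```bash
python3 - <<'E'
from h import *
want(.5611,-.2709,.1925,88.5);want(.5611,-.2709,.1905,88.5)
E
```

```text
row [ 0.0041  0.0021  0.0103 -0.001 ]
row [ 0.0041  0.0021  0.017  -0.001 ]
```

Request:
carry_out(
  steps=[
    [0.2,0.004,0.002,0.005,0],
    [0.2,0.004,0.002,0.01,0],
    [0.2,0.004,0.002,0.012,0],
    [0.2,0.004,0.002,0.014,0],
    [0.2,0.004,0.002,0.017,0],
    [0.2,0.004,0.002,0.017,0],
    [0.2,0.004,0.002,0.017,0],
  ],
)

```text
clock: 9.75
ee_pos: [0.561, -0.2707, 0.1908]
eef_rot: [3.142, 0.0, 1.544]
contact_force: [-0.6, 0.9, -1.3]
finger_gap: 0.322
```

```bash
python3 - <<'E'
from h import *
did(.004,.002,.017,0);st()
s,_=snap('scene','s7');st()
cv2.imwrite('pics/c11.png',cv2.resize(s[285:335,185:235,::-1],(600,600),interpolation=0))
E
```

```text
cmd [ 0.5611 -0.2709  0.1905  1.5431]
t 9.75 ee [ 0.561  -0.2707  0.1908] yaw 88.47 [3.1415e+00 1.0000e-04] F [-0.57  0.93 -1.29] T [ 0.047 -0.01   0.011] gap 0.322
t 9.8 ee [ 0.561  -0.2707  0.1908] yaw 88.47 [3.1415 0.    ] F [-0.42 -0.45 -2.23] T [ 0.062 -0.003  0.006] gap 0.323
```

View pics/c11.png

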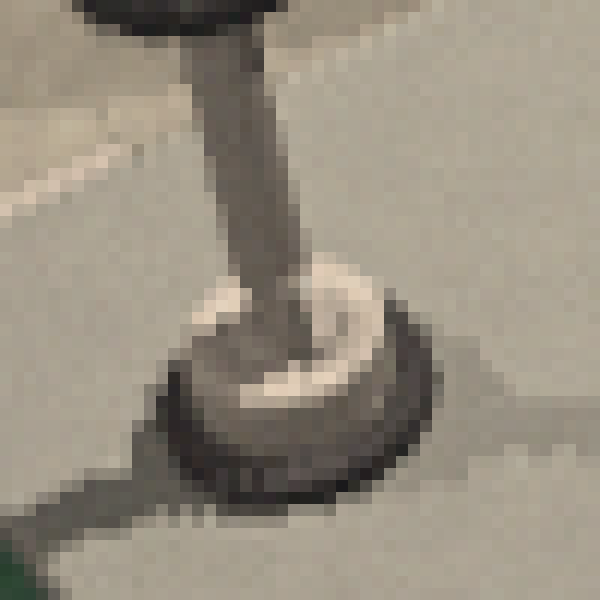

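Request:
carry_out(
  steps=[
    [0.2,0,0,0.003,0],
    [0.2,0,0,0.005,0],
    [0.2,0,0,0.007,0],
    [0.2,0,0,0.007,0],
    [0.2,0,0,0.007,0],
  ],
)

```text
clock: 10.42
ee_pos: [0.561, -0.2707, 0.1887]
eef_rot: [3.142, 0.0, 1.544]
contact_force: [0.2, 0.9, -1.2]
finger_gap: 0.317
```

```bash
python3 - <<'E'
from h import *
did(0,0,.007,0);st()
s,_=snap('scene','s8');st()
cv2.imwrite('pics/c12.png',cv2.resize(s[285:335,185:235,::-1],(600,600),interpolation=0))
E
```

```text
cmd [ 0.5611 -0.2709  0.1884  1.5431]
t 10.43 ee [ 0.561  -0.2707  0.1887] yaw 88.47 [3.1416 0.    ] F [ 0.17  0.87 -1.16] T [ 0.022  0.016 -0.02 ] gap 0.317
t 10.47 ee [ 0.561  -0.2707  0.1887] yaw 88.47 [3.1415 0.    ] F [-0.25 -0.73 -1.9 ] T [-0.043 -0.022  0.002] gap 0.322
```

View pics/c12.png

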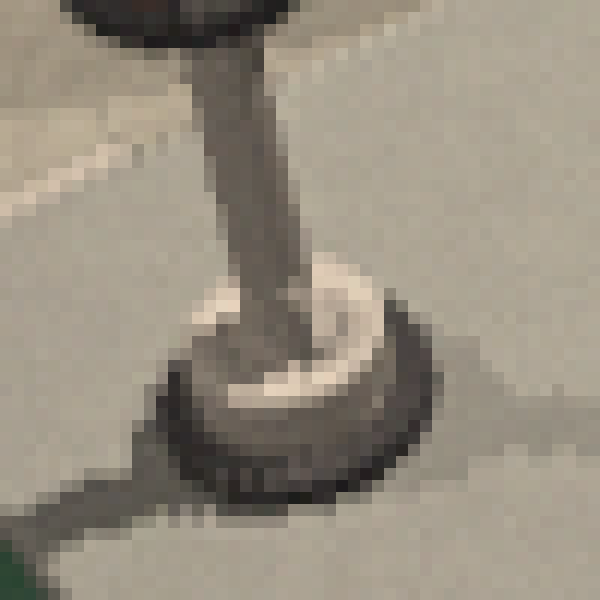

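Request:
carry_out(
  steps=[
    [0.2,0,0,0.002,0],
    [0.2,0,0,0.004,0],
    [0.2,0,0,0.004,0],
    [0.2,0,0,0.004,0],
  ],
)

```text
clock: 10.98
ee_pos: [0.5611, -0.2708, 0.1877]
eef_rot: [3.141, 0.0, 1.544]
contact_force: [-1.2, 0.7, 3.5]
finger_gap: 0.32
```

Request:
carry_out(
  steps=[
    [0.2,0,0,0.002,0],
    [0.2,0,0,0.004,0],
    [0.2,0,0,0.004,0],
    [0.2,0,0,0.004,0],
  ],
)

```text
clock: 11.48
ee_pos: [0.5611, -0.2707, 0.1864]
eef_rot: [3.141, 0.0, 1.544]
contact_force: [-0.7, 0.4, 4.9]
finger_gap: 0.32
```

Request:
carry_out(
  steps=[
    [0.2,0,0,0.002,0],
    [0.2,0,0,0.004,0],
    [0.2,0,0,0.004,0],
    [0.2,0,0,0.004,0],
  ],
)

```text
clock: 11.98
ee_pos: [0.5611, -0.2708, 0.1853]
eef_rot: [3.141, 0.0, 1.544]
contact_force: [-1.5, 1.3, 6.4]
finger_gap: 0.322
```

```bash
python3 - <<'E'
from h import *
did(0,0,.012,0);st()
E
```

```text
cmd [ 0.5611 -0.2709  0.1848  1.5431]
t 11.97 ee [ 0.5611 -0.2708  0.1853] yaw 88.47 [3.1413e+00 1.0000e-04] F [-1.46  1.31  6.39] T [0.147 0.326 0.015] gap 0.322
```

Request:
carry_out(
  steps=[
    [0.2,0,0,0.003,0],
    [0.2,0,0,0.006,0],
    [0.2,0,0,0.009,0],
    [0.2,0,0,0.0125,0],
    [0.2,0,0,0.0125,0],
    [0.2,0,0,0.0125,0],
  ],
)

```text
clock: 12.72
ee_pos: [0.5612, -0.2708, 0.182]
eef_rot: [3.141, 0.0, 1.544]
contact_force: [-2.6, 1.7, 11.2]
finger_gap: 0.321
```

```bash
python3 - <<'E'
from h import *
did(0,0,.0125,0);st()
s,_=snap('scene','s9');st()
cv2.imwrite('pics/c13.png',cv2.resize(s[255:335,170:250,::-1],(600,600),interpolation=0))
E
```

```text
cmd [ 0.5611 -0.2709  0.1811  1.5431]
t 12.72 ee [ 0.5612 -0.2708  0.182 ] yaw 88.47 [3.1409e+00 1.0000e-04] F [-2.59  1.68 11.17] T [ 0.34   0.636 -0.001] gap 0.321
t 12.78 ee [ 0.5612 -0.2708  0.182 ] yaw 88.47 [3.1409e+00 1.0000e-04] F [-2.17  1.28  9.84] T [ 0.322  0.592 -0.029] gap 0.323
```

View pics/c13.png

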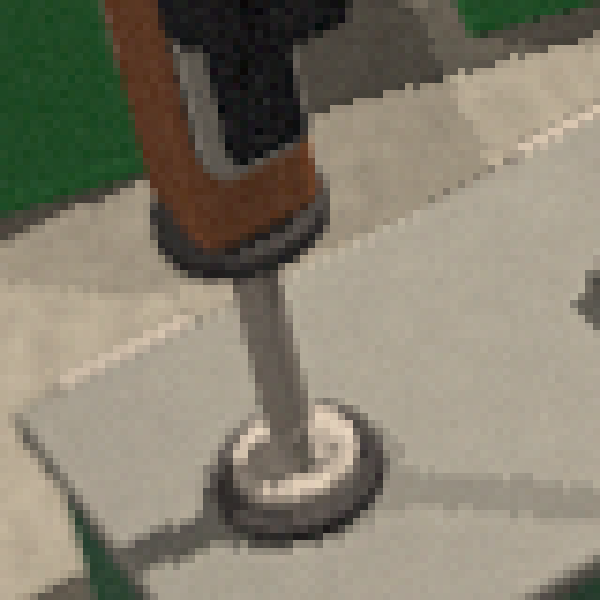

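Request:
carry_out(
  steps=[
    [0.2,0,0,0.0015,0.02],
    [0.2,0,0,0.0015,0.06],
    [0.2,0,0,0.0015,0.1],
    [0.2,0,0,0.0015,0.15],
    [0.2,0,0,0.0015,0.2],
    [0.2,0,0,0.0015,0.2],
  ],
)

```text
clock: 13.52
ee_pos: [0.5615, -0.2709, 0.1816]
eef_rot: [3.14, 0.0, 1.229]
contact_force: [-1.6, 0.8, 10.1]
finger_gap: 0.322
```

```bash
python3 - <<'E'
from h import *
did(0,0,.0015,.2);st()
s,_=snap('scene','s10');st()
cv2.imwrite('pics/c14.png',cv2.resize(s[285:335,185:235,::-1],(600,600),interpolation=0))
E
```

```text
cmd [ 0.5611 -0.2709  0.1806  1.229 ]
t 13.53 ee [ 0.5615 -0.2709  0.1816] yaw 70.42 [3.1404e+00 1.0000e-04] F [-1.57  0.81 10.12] T [ 0.323  0.492 -0.046] gap 0.322
t 13.57 ee [ 0.5615 -0.2709  0.1816] yaw 70.46 [3.1405e+00 1.0000e-04] F [-1.39  1.43 10.32] T [0.266 0.475 0.003] gap 0.319
```

View pics/c14.png

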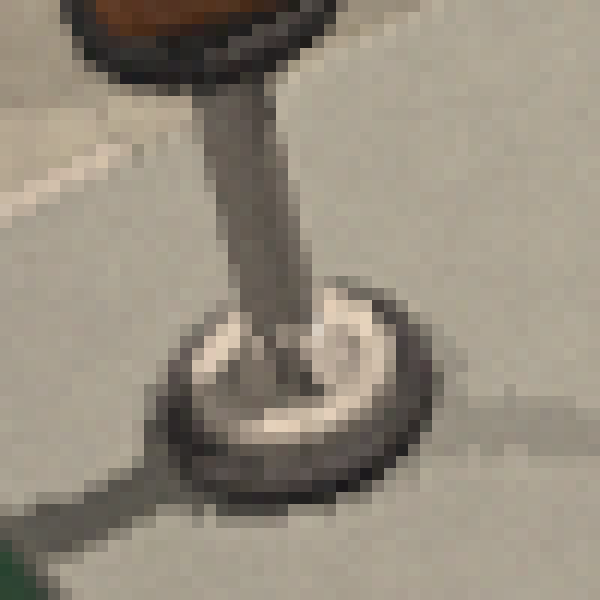

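Request:
carry_out(
  steps=[
    [0.2,0,0,0.0015,0.03],
    [0.2,0,0,0.0015,0.09],
    [0.2,0,0,0.0015,0.15],
    [0.2,0,0,0.0015,0.21],
    [0.2,0,0,0.0015,0.27],
    [0.2,0,0,0.0015,0.33],
    [0.2,0,0,0.0015,0.4],
    [0.2,0,0,0.0015,0.4],
  ],
)

```text
clock: 14.58
ee_pos: [0.5614, -0.271, 0.1811]
eef_rot: [3.141, -0.0, 0.6]
contact_force: [-0.8, 1.0, 10.6]
finger_gap: 0.32
```

```bash
python3 - <<'E'
from h import *
did(0,0,.0015,.4);st()
s,_=snap('scene','s11');st()
cv2.imwrite('pics/c15.png',cv2.resize(s[285:335,185:235,::-1],(600,600),interpolation=0))
E
```

```text
cmd [ 0.5611 -0.2709  0.1802  0.6006]
t 14.57 ee [ 0.5614 -0.271   0.1811] yaw 34.39 [ 3.1407e+00 -3.0000e-04] F [-0.76  0.97 10.6 ] T [0.369 0.491 0.042] gap 0.32
t 14.62 ee [ 0.5614 -0.2709  0.1811] yaw 34.46 [ 3.1407e+00 -4.0000e-04] F [-1.79  0.73 11.68] T [0.326 0.522 0.01 ] gap 0.322
```

View pics/c15.png

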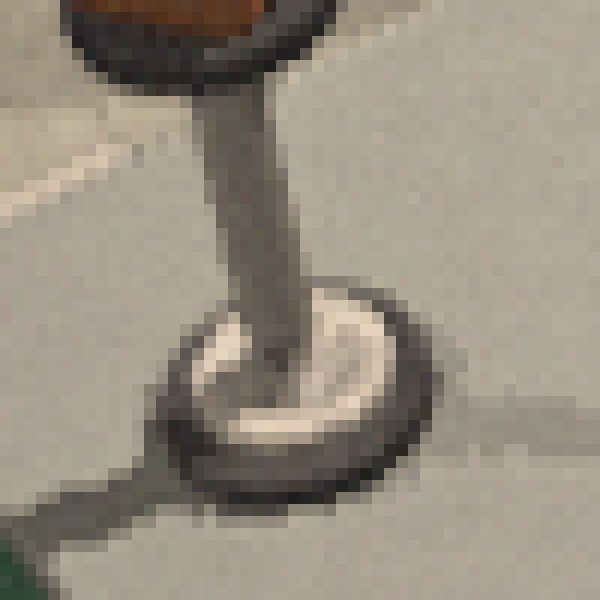

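Request:
carry_out(
  steps=[
    [0.2,0,0,0,0.05],
    [0.2,0,0,0,0.11],
    [0.2,0,0,0,0.17],
    [0.2,0,0,0,0.23],
    [0.2,0,0,0,0.28],
    [0.2,0,0,0,0.28],
  ],
)

```text
clock: 15.38
ee_pos: [0.5612, -0.271, 0.1811]
eef_rot: [3.141, -0.001, 0.161]
contact_force: [-2.0, 0.9, 11.0]
finger_gap: 0.321
```

Request:
carry_out(
  steps=[
    [0.2,0,0,0,0.02],
    [0.2,0,0,0,0.04],
    [0.2,0,0,0,0.04],
  ],
)

```text
clock: 15.75
ee_pos: [0.5612, -0.2711, 0.1811]
eef_rot: [3.141, -0.001, 0.099]
contact_force: [-1.6, 0.7, 10.8]
finger_gap: 0.321
```

```bash
python3 - <<'E'
from h import *
did(0,0,0,.28);did(0,0,0,.04);st()
s,_=snap('scene','s12');st()
cv2.imwrite('pics/c16.png',cv2.resize(s[285:335,185:235,::-1],(600,600),interpolation=0));st()
E
```

```text
cmd [ 0.5611 -0.2709  0.1802  0.1608]
cmd [ 0.5611 -0.2709  0.1802  0.098 ]
t 15.75 ee [ 0.5612 -0.2711  0.1811] yaw 5.65 [ 3.1411e+00 -8.0000e-04] F [-1.55  0.7  10.8 ] T [0.363 0.605 0.025] gap 0.321
t 15.8 ee [ 0.5613 -0.271   0.1812] yaw 5.67 [ 3.1411e+00 -8.0000e-04] F [-1.87  0.98 10.9 ] T [ 0.344  0.562 -0.004] gap 0.318
t 15.8 ee [ 0.5613 -0.271   0.1812] yaw 5.67 [ 3.1411e+00 -8.0000e-04] F [-1.87  0.98 10.9 ] T [ 0.344  0.562 -0.004] gap 0.318
```

View pics/c16.png

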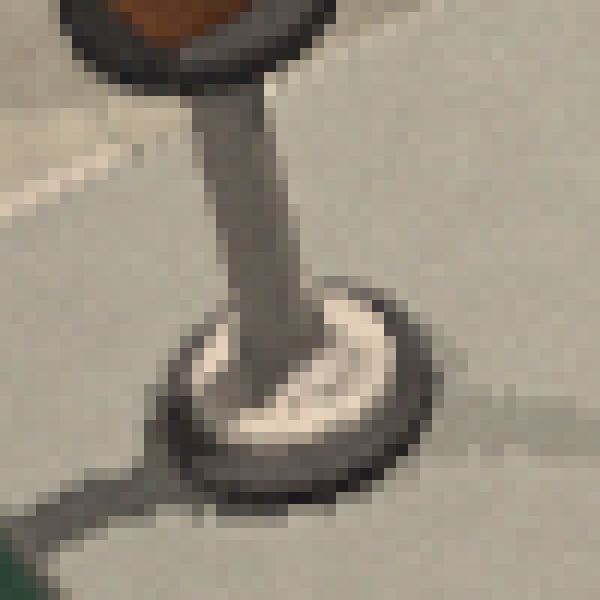

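Request:
carry_out(
  steps=[
    [0.2,0,0,0,0.01],
    [0.2,0,0,0,0.02],
    [0.2,0,0,0,0.02],
  ],
)

```text
clock: 16.18
ee_pos: [0.5612, -0.271, 0.1812]
eef_rot: [3.141, -0.001, 0.067]
contact_force: [-1.6, 1.3, 10.5]
finger_gap: 0.32
```

```bash
python3 - <<'E'
from h import *
did(0,0,0,.02)
T=[]
for i in range(6): T.append(get_obs()['wrist_torque']);capture('scene')
print(np.mean(T,0),np.std(T,0));st()
E
```

```text
cmd [ 0.5611 -0.2709  0.1802  0.0666]
[0.36946404 0.57455292 0.04144121] [0.02745644 0.04084406 0.01523226]
t 16.48 ee [ 0.5612 -0.2711  0.1812] yaw 3.87 [ 3.1411e+00 -9.0000e-04] F [-1.4   2.13 10.58] T [ 0.429  0.556 -0.016] gap 0.318
```

Request:
carry_out(
  steps=[
    [0.2,0,0,0,0.01],
    [0.2,0,0,0,0.02],
    [0.2,0,0,0,0.02],
  ],
)

```text
clock: 16.85
ee_pos: [0.5612, -0.2711, 0.1812]
eef_rot: [3.141, -0.001, 0.036]
contact_force: [-1.7, 2.2, 10.9]
finger_gap: 0.318
```

```bash
python3 - <<'E'
from h import *
did(0,0,0,.02)
T=[]
for i in range(6): T.append(get_obs()['wrist_torque']);capture('scene')
print(np.mean(T,0),np.std(T,0));st()
E
```

```text
cmd [ 0.5611 -0.2709  0.1802  0.0352]
[0.38958211 0.57126445 0.02568659] [0.01934447 0.02131264 0.03713611]
t 17.15 ee [ 0.5612 -0.271   0.1812] yaw 2.07 [ 3.1413e+00 -8.0000e-04] F [-1.27  1.77 10.16] T [0.34  0.579 0.007] gap 0.315
```

Request:
carry_out(
  steps=[
    [0.2,0,0,0,0.01],
    [0.2,0,0,0,0.02],
    [0.2,0,0,0,0.02],
  ],
)

```text
clock: 17.52
ee_pos: [0.5612, -0.2711, 0.1812]
eef_rot: [3.141, -0.001, 0.005]
contact_force: [-0.5, 1.2, 10.9]
finger_gap: 0.321
```

```bash
cat > tq.py <<'E'
from h import *
import sys
did(0,0,0,float(sys.argv[1]))
T=[]
for i in range(6): T.append(get_obs()['wrist_torque']);capture('scene')
print(np.mean(T,0),np.std(T,0));st()
E
python3 tq.py .02
```

```text
cmd [ 0.5611 -0.2709  0.1802  0.0037]
[0.35943056 0.55782711 0.02883393] [0.01677081 0.01212043 0.04079044]
t 17.82 ee [ 0.5612 -0.271   0.1812] yaw 0.27 [ 3.1412e+00 -9.0000e-04] F [-1.8   1.77 11.09] T [0.426 0.548 0.062] gap 0.321
```

Request:
carry_out(
  steps=[
    [0.2,0,0,0,0.01],
    [0.2,0,0,0,0.02],
    [0.2,0,0,0,0.02],
  ],
)

```text
clock: 18.2
ee_pos: [0.5612, -0.2711, 0.1812]
eef_rot: [3.141, -0.001, -0.027]
contact_force: [-2.4, 0.8, 11.2]
finger_gap: 0.323
```

```bash
python3 tq.py .02
```

```text
cmd [ 0.5611 -0.2709  0.1802 -0.0277]
[0.38514687 0.569582   0.04441946] [0.04045215 0.03480425 0.01957876]
t 18.5 ee [ 0.5612 -0.271   0.1812] yaw -1.53 [ 3.1413e+00 -9.0000e-04] F [-2.    1.39 10.66] T [0.329 0.555 0.059] gap 0.319
```

Request:
carry_out(
  steps=[
    [0.2,0,0,0,0.01],
    [0.2,0,0,0,0.02],
    [0.2,0,0,0,0.02],
  ],
)

```text
clock: 18.88
ee_pos: [0.5613, -0.271, 0.1812]
eef_rot: [3.141, -0.001, -0.058]
contact_force: [-2.0, 1.1, 11.2]
finger_gap: 0.323
```

```bash
python3 tq.py .02; python3 - <<'E'
from h import *
s,_=snap('scene','s13')
cv2.imwrite('pics/c17.png',cv2.resize(s[245:325,175:255,::-1],(640,640),interpolation=0))
E
```

```text
cmd [ 0.5611 -0.2709  0.1802 -0.0591]
[0.39183336 0.51231615 0.07464995] [0.01233442 0.03444794 0.0306914 ]
t 19.18 ee [ 0.5613 -0.271   0.1812] yaw -3.32 [ 3.1413e+00 -9.0000e-04] F [-1.85  0.7  11.21] T [0.398 0.562 0.044] gap 0.322
```

View pics/c17.png

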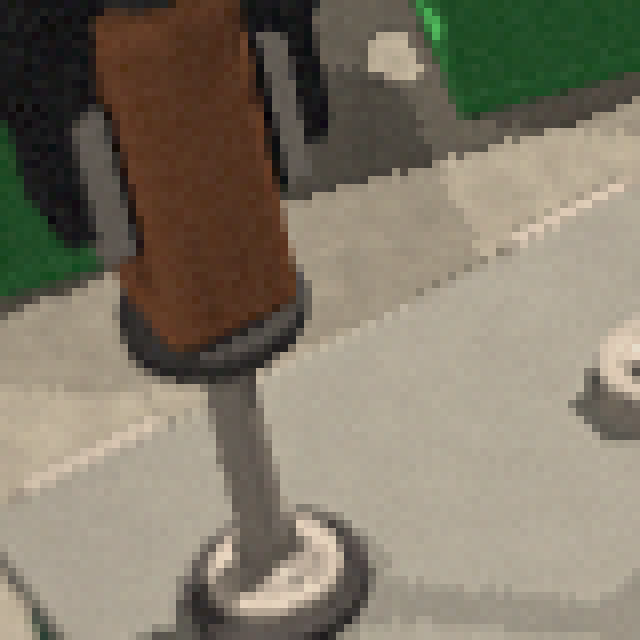

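Request:
carry_out(
  steps=[
    [0.2,0,0,0,0.01],
    [0.2,0,0,0,0.01],
  ],
)

```text
clock: 19.48
ee_pos: [0.5613, -0.2711, 0.1812]
eef_rot: [3.141, -0.001, -0.074]
contact_force: [-1.2, 0.7, 12.0]
finger_gap: 0.314
```

```bash
python3 tq.py .01
```

```text
cmd [ 0.5611 -0.2709  0.1802 -0.0748]
[0.39473756 0.52057763 0.08199929] [0.02710837 0.03457658 0.02203593]
t 19.77 ee [ 0.5613 -0.271   0.1812] yaw -4.22 [ 3.1413e+00 -9.0000e-04] F [-1.51  0.42 11.17] T [0.398 0.524 0.116] gap 0.32
```

Request:
carry_out(
  steps=[
    [0.2,0,0,0,0.01],
    [0.2,0,0,0,0.01],
  ],
)

```text
clock: 20.02
ee_pos: [0.5613, -0.271, 0.1812]
eef_rot: [3.141, -0.001, -0.09]
contact_force: [-1.6, 1.0, 12.0]
finger_gap: 0.315
```

```bash
python3 tq.py .01
```

```text
cmd [ 0.5611 -0.2709  0.1802 -0.0905]
[0.38736473 0.52015422 0.0989293 ] [0.02778485 0.02085248 0.02485044]
t 20.32 ee [ 0.5613 -0.271   0.1812] yaw -5.11 [ 3.1413e+00 -1.0000e-03] F [-1.64  0.8  10.7 ] T [0.396 0.508 0.061] gap 0.319
```

Request:
carry_out(
  steps=[
    [0.2,0,0,0,-0.02],
    [0.2,0,0,0,-0.045],
    [0.2,0,0,-0.004,-0.045],
    [0.2,0,0,-0.008,-0.045],
    [0.2,0,0,-0.012,-0.045],
    [0.2,0,0,-0.016,-0.045],
    [0.2,0,0,-0.02,-0.045],
    [0.2,0,0,-0.02,-0.045],
  ],
)

```text
clock: 21.32
ee_pos: [0.5611, -0.2708, 0.1862]
eef_rot: [3.141, 0.0, -0.019]
contact_force: [0.3, -0.4, 0.8]
finger_gap: 0.326
```

```bash
python3 - <<'E'
from h import *
did(0,0,-.02,-.045);st()
s,_=snap('scene','s14');st()
cv2.imwrite('pics/c18.png',cv2.resize(s[285:335,185:235,::-1],(600,600),interpolation=0));st()
E
```

```text
cmd [ 0.5611 -0.2709  0.1862 -0.0198]
t 21.32 ee [ 0.5611 -0.2708  0.1862] yaw -1.07 [3.1411e+00 1.0000e-04] F [ 0.26 -0.42  0.79] T [-0.235 -0.037  0.052] gap 0.326
t 21.38 ee [ 0.5611 -0.2708  0.1862] yaw -1.07 [3.1411e+00 1.0000e-04] F [-0.07  0.16  0.83] T [-0.245  0.011  0.026] gap 0.321
t 21.38 ee [ 0.5611 -0.2708  0.1862] yaw -1.07 [3.1411e+00 1.0000e-04] F [-0.07  0.16  0.83] T [-0.245  0.011  0.026] gap 0.321
```

View pics/c18.png

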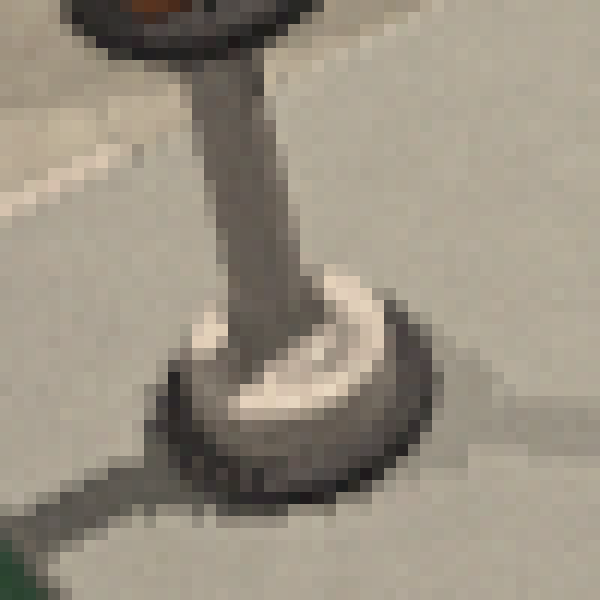

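Request:
carry_out(
  steps=[
    [0.2,0,0,-0.004,0],
    [0.2,0,0,-0.008,0],
    [0.2,0,0,-0.012,0],
    [0.2,0,0,-0.016,0],
    [0.2,0,0,-0.03,0],
    [0.2,0,0,-0.05,0],
    [0.2,0,0,-0.07,0],
    [0.2,0,0,-0.07,0],
  ],
)

```text
clock: 22.38
ee_pos: [0.5613, -0.2708, 0.2081]
eef_rot: [3.141, -0.001, -0.019]
contact_force: [0.1, 0.5, -1.7]
finger_gap: 0.32
```

```bash
python3 - <<'E'
from h import *
did(0,0,-.07,0);st()
s,_=snap('scene','s15');st()
cv2.imwrite('pics/c19.png',cv2.resize(s[255:335,170:270,::-1],(800,640)[:2] if 0 else (750,600),interpolation=0))
E
```

```text
cmd [ 0.5611 -0.2709  0.2072 -0.0198]
t 22.38 ee [ 0.5613 -0.2708  0.2081] yaw -1.07 [ 3.1412e+00 -1.0000e-03] F [ 0.13  0.47 -1.67] T [-0.058  0.012 -0.012] gap 0.32
t 22.43 ee [ 0.5612 -0.2707  0.2078] yaw -1.07 [ 3.1415e+00 -6.0000e-04] F [-0.64  0.31 -1.98] T [-0.015 -0.003  0.006] gap 0.324
```

View pics/c19.png

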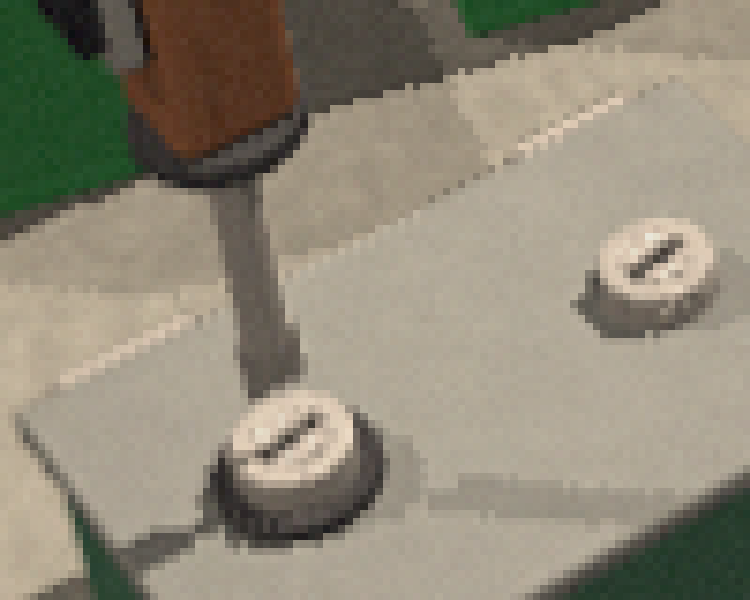

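```bash
python3 - <<'E'
from h import *
s=cv2.imread('pics/s15.png').mean(2)[300:325,195:225]
d=np.load('pics/s15_d.npy');X=cloud('scene',d,200,305,18,14);T=X[(np.hypot(X[:,0]-.561,X[:,1]+.271)<.012)&(X[:,2]<.092)&(X[:,2]>.078)];print('head z',np.percentile(T[:,2],[30,50,70]))
d=np.load('pics/scene0_d.npy');X=cloud('scene',d,200,303,18,14);T=X[(np.hypot(X[:,0]-.561,X[:,1]+.271)<.012)&(X[:,2]<.092)&(X[:,2]>.078)];print('before',np.percentile(T[:,2],[30,50,70]))
def ang(c,r0,r1,c0,c1,z,th=150,o=(195,300)):
    w=np.zeros_like(c);w[r0:r1,c0:c1]=np.clip(th-c,0,None)[r0:r1,c0:c1]
    v,u=np.nonzero(w); P=np.array([onz('scene',a+o[0],b+o[1],z)[:2] for a,b in zip(u,v)]);W=w[v,u]
    m=(P*W[:,None]).sum(0)/W.sum();Q=P-m;C=(Q*W[:,None]).T@Q/W.sum();e,V=np.linalg.eigh(C);a=V[:,1];return m,np.rad2deg(np.arctan2(a[1],a[0]))%180-180,np.sqrt(e)
for r in range(6,20): print(300+r,' '.join('%3d'%v for v in s[r,3:24]))
print(ang(s,9,17,9,18,.0845))
E
```

```text
head z [0.08288759 0.08360201 0.08406333]
before [0.08501211 0.08550088 0.08624605]
306 161 162 163 166 127  84  87  81 109 113 154 154 168 162 163 162 165 165 167 164 166
307 163 163 167 166 151  79  80 111 164 164 185 196 199 189 182 183 169 161 166 165 167
308 164 162 165 165 159 124 155 181 194 198 201 204 206 208 200 203 196 168 165 165 167
309 164 163 162 164 159 171 196 203 205 196 200 182 202 172 187 206 201 197 146 137 170
310 163 166 166 164 176 196 206 203 201 210 198 191 167 108 133 174 203 205 185  88 125
311 164 165 161 170 197 201 204 200 199 209 182 154 107  57 142 187 204 206 208  77  80
312 164 166 172 191 202 182 217 213 197 165 126 100 115 166 188 179 184 207 216 107  61
313 163 165 153 203 202 189 210 212 165 107  63 105 184 216 202 189 188 207 214 104  69
314 161 136 126 205 205 203 165 142 104  72 131 176 204 208 163 181 203 208 181 108  68
315 146  90 122 160 156 149 100  57 101 164 201 199 195 166 156 193 208 195 135 111  81
316 137  48  99 114 114 173 164 125 161 203 194 179 167 181 196 210 188 142 108 110  77
317  94  43  65 117 167 210 203 189 196 201 191 192 187 206 211 191 131 100 107 103  71
318  49  42  52 104 147 174 194 201 207 205 206 208 182 181 156 132  96  97 104  92  74
319  58  37  52  86 100 120 143 164 161 159 161 151 123 125  91  91  90  96  94  79  77
(array([ 0.56202794, -0.27211048]), np.float64(-81.06409585968862), array([0.0009174 , 0.00459477]))
```

```bash
python3 - <<'E'
from h import *
want(.5611,-.2709,.2361,-1.1);want(.557,.0,.2361,70);want(.5523,.1555,.2361,119.91)
E
```

```text
row [ 0.0001 -0.0001 -0.0965 -0.0004]
row [-0.0314 -0.9027 -0.0965 -0.7904]
row [-0.0574 -1.4206 -0.0965 -1.345 ]
```

Request:
carry_out(
  steps=[
    [0.2,0,0,-0.05,0],
    [0.2,0,0,-0.097,-0.02],
    [0.2,-0.005,-0.12,-0.097,-0.1],
    [0.2,-0.01,-0.25,-0.097,-0.2],
    [0.2,-0.015,-0.39,-0.097,-0.31],
    [0.2,-0.02,-0.53,-0.097,-0.42],
    [0.2,-0.025,-0.67,-0.097,-0.53],
    [0.2,-0.03,-0.8,-0.097,-0.64],
    [0.2,-0.03,-0.9,-0.097,-0.75],
    [0.2,-0.03,-0.9,-0.097,-0.8],
    [0.2,-0.03,-0.9,-0.097,-0.8],
  ],
)

```text
clock: 23.8
ee_pos: [0.5575, -0.0007, 0.2376]
eef_rot: [3.14, -0.001, 1.238]
contact_force: [0.2, 0.1, -1.7]
finger_gap: 0.318
```

```bash
python3 - <<'E'
from h import *
did(-.03,-.9,-.097,-.8);st()
want(.5523,.1555,.2361,119.91)
E
```

```text
cmd [ 5.5740e-01 -8.0000e-04  2.3620e-01  1.2368e+00]
t 23.8 ee [ 0.5575 -0.0007  0.2376] yaw 70.95 [ 3.1403e+00 -7.0000e-04] F [ 0.15  0.07 -1.68] T [0.005 0.006 0.022] gap 0.318
row [ 4.867e-01 -1.869e-01  5.000e-04 -5.450e-01]
```

Request:
carry_out(
  steps=[
    [0.2,0.1,-0.038,0,-0.1],
    [0.2,0.22,-0.084,0,-0.21],
    [0.2,0.34,-0.13,0,-0.32],
    [0.2,0.44,-0.169,0,-0.43],
    [0.2,0.487,-0.187,0,-0.545],
    [0.2,0.487,-0.187,0,-0.545],
    [0.2,0.487,-0.187,0,-0.545],
    [0.2,0.487,-0.187,0,-0.545],
  ],
)

```text
clock: 24.8
ee_pos: [0.552, 0.1546, 0.2367]
eef_rot: [-3.141, 0.001, 2.09]
contact_force: [0.7, -0.1, -2.2]
finger_gap: 0.323
```

```bash
python3 - <<'E'
from h import *
did(.487,-.187,0,-.545);st()
want(.5523,.1555,.2361,119.91)
s,_=snap('scene','s16');st()
cv2.imwrite('pics/c20.png',cv2.resize(s[120:250,320:450,::-1],(600,600),interpolation=2))
E
```

```text
cmd [0.5523 0.1556 0.2362 2.0929]
t 24.8 ee [0.552  0.1546 0.2367] yaw 119.72 [-3.1414e+00  5.0000e-04] F [ 0.66 -0.09 -2.17] T [-0.029 -0.03   0.006] gap 0.323
row [-0.0003 -0.0002  0.0005  0.    ]
t 24.85 ee [0.552  0.1548 0.2366] yaw 119.78 [-3.1415e+00  4.0000e-04] F [-0.14 -1.16 -1.32] T [ 0.052  0.012 -0.072] gap 0.319
```

View pics/c20.png

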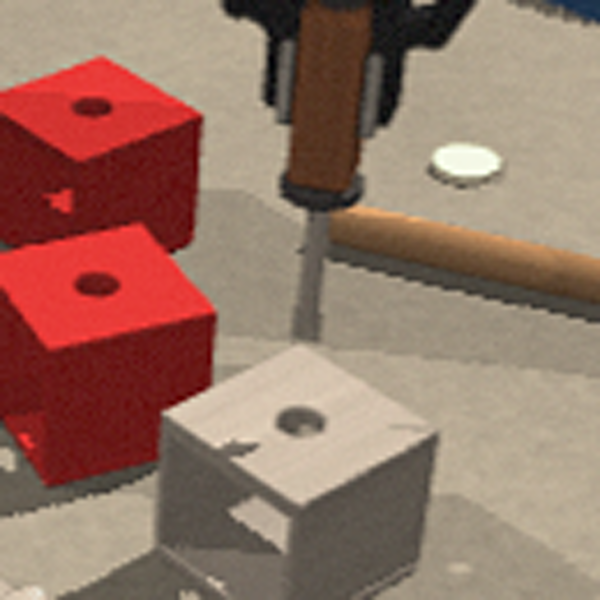

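```bash
python3 - <<'E'
from h import *
s=cv2.imread('pics/s16.png').mean(2)
c=s[203:220,375:396]
for r in range(17):print(203+r,' '.join('%3d'%v for v in c[r]))
print(onz('scene',384.6,211.2,.085), pix('scene',[.5523,.1555,.085]))
w=np.clip(150-c,0,None);v,u=np.mgrid[203:220,375:396];m=(w*u).sum()/w.sum(),(w*v).sum()/w.sum();print(m,onz('scene',*m,.085))
E
```

```text
203 191 191 189 191 194 192 198 197 194 195 197 194 196 193 195 192 194 195 195 198 195
204 187 189 191 192 196 199 196 193 199 197 197 194 196 194 194 193 196 197 200 201 196
205 194 195 198 197 195 197 197 200 196 195 199 193 197 191 194 200 200 198 200 196 196
206 194 197 200 200 200 197 195 196 198 197 196 196 200 200 201 200 198 195 191 191 194
207 196 196 197 199 197 197 200 197 197 192 190 199 207 203 202 195 194 191 189 191 189
208 198 197 196 197 197 191 171 143 125 123 128 140 159 183 194 194 191 190 191 187 188
209 198 196 194 196 190 152 104  88  90  85  88  96 101 123 160 189 193 189 186 191 193
210 195 195 197 198 176 110  79  85  89  85  84  90  93  96 110 150 185 191 190 195 195
211 197 198 200 204 164  98  79  86  89  88  84  88  93  92  86 139 186 196 192 193 192
212 200 199 202 202 167 101  74  80  84  93 129 135 115  94  79 153 191 194 192 193 194
213 202 202 200 200 193 167 127  81  75 101 133 141 139 128 130 171 193 195 195 195 193
214 200 197 191 191 194 194 192 169 142 134 145 163 166 181 193 193 194 193 190 193 194
215 197 193 194 189 191 194 195 187 186 189 191 195 193 196 198 195 194 189 196 194 195
216 109 168 190 192 187 188 188 191 193 194 190 194 194 192 191 190 195 195 192 191 192
217 160 193 190 190 189 192 190 190 193 192 196 196 190 191 193 197 194 192 191 189 187
218 191 186 188 191 191 189 190 193 193 193 191 192 188 194 193 193 194 190 191 189 193
219 186 190 189 191 191 190 194 194 192 191 191 196 193 193 192 191 192 191 190 190 190
[0.55536513 0.15356548 0.085     ] [[384.17336654 210.19941354]]
(np.float64(384.14619354838715), np.float64(210.88077419354838)) [0.55395329 0.15367082 0.085     ]
```

Request:
carry_out(
  steps=[
    [0.2,-0.004,0.001,0.03,0],
    [0.2,-0.004,0.001,0.08,0],
    [0.2,-0.004,0.001,0.14,0],
    [0.2,-0.004,0.001,0.21,0],
    [0.2,-0.004,0.001,0.29,0],
    [0.2,-0.004,0.001,0.36,0],
    [0.2,-0.004,0.001,0.392,0],
    [0.2,-0.004,0.001,0.396,0],
    [0.2,-0.004,0.001,0.396,0],
    [0.2,-0.004,0.001,0.396,0],
  ],
)

```text
clock: 26.1
ee_pos: [0.5529, 0.155, 0.1182]
eef_rot: [3.141, 0.0, 2.094]
contact_force: [-0.1, -0.8, -1.6]
finger_gap: 0.32
```

```bash
python3 - <<'E'
from h import *
did(-.004,.001,.396,0);st()
s,_=snap('scene','s17');st()
cv2.imwrite('pics/c21.png',cv2.resize(s[120:250,320:450,::-1],(600,600),interpolation=2))
E
```

```text
cmd [0.5532 0.1547 0.1175 2.0929]
t 26.1 ee [0.5529 0.155  0.1182] yaw 119.97 [3.1409e+00 1.0000e-04] F [-0.05 -0.81 -1.63] T [ 0.019  0.046 -0.055] gap 0.32
t 26.15 ee [0.5529 0.155  0.1182] yaw 119.97 [3.1408e+00 1.0000e-04] F [-0.17 -0.09 -2.44] T [0.051 0.01  0.005] gap 0.321
```

View pics/c21.png

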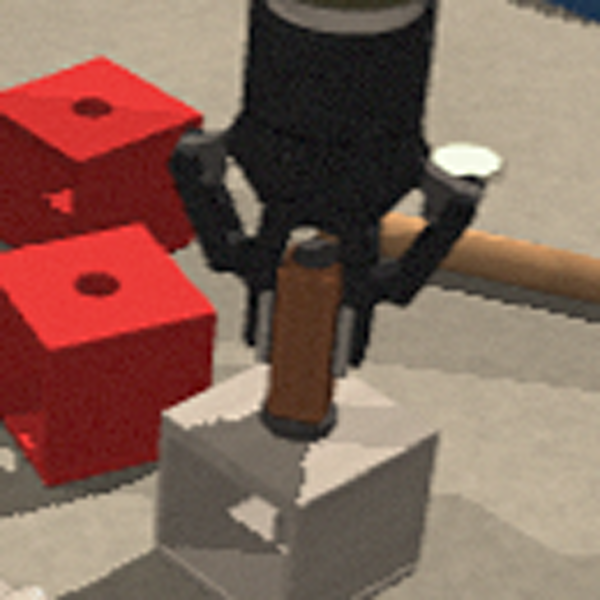

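Driver is in the hole, with about 1.5 mm to go. I'll lower it until it rests.

Request:
carry_out(
  steps=[
    [0.2,0,0,0.003,0],
    [0.2,0,0,0.005,0],
    [0.2,0,0,0.005,0],
    [0.2,0,0,0.005,0],
  ],
)

```text
clock: 26.65
ee_pos: [0.5528, 0.1551, 0.1165]
eef_rot: [3.141, -0.0, 2.094]
contact_force: [-1.6, 0.3, 4.2]
finger_gap: 0.324
```

```bash
python3 - <<'E'
from h import *
did(0,0,.005,0);st()
E
```

```text
cmd [0.5532 0.1547 0.116  2.0929]
t 26.65 ee [0.5528 0.1551 0.1165] yaw 119.97 [ 3.1412e+00 -1.0000e-04] F [-1.65  0.32  4.22] T [-0.058  0.336 -0.014] gap 0.324
```

Resting on its guard at about 5 N. Now I'll release and rise.

Request:
carry_out(
  steps=[
    [0.8,0,0,0,0],
    [0.8,0,0,0,0],
    [0.8,0,0,0,0],
    [0.8,0,0,0,0],
    [0.8,0,0,-0.05,0],
    [0.8,0,0,-0.15,0],
    [0.8,0,0,-0.28,0],
    [0.8,0,0,-0.42,0],
    [0.8,0,0,-0.42,0],
  ],
)

```text
clock: 27.78
ee_pos: [0.5544, 0.1552, 0.2463]
eef_rot: [3.135, 0.001, 2.094]
contact_force: [0.7, -0.4, 0.0]
finger_gap: 0.804
```

```bash
python3 - <<'E'
from h import *
did(0,0,-.42,0);st()
want(.40,.36,.2420,119.9)
E
```

```text
cmd [0.5532 0.1547 0.242  2.0929]
t 27.77 ee [0.5544 0.1552 0.2463] yaw 119.96 [3.1351e+00 7.0000e-04] F [ 0.69 -0.36  0.05] T [0.048 0.029 0.028] gap 0.804
row [ 8.478e-01 -1.013e-01 -2.000e-04  2.000e-04]
```

Request:
carry_out(
  steps=[
    [0.8,0.15,-0.02,0,0],
    [0.8,0.33,-0.04,0,0],
    [0.8,0.52,-0.06,0,0],
    [0.8,0.7,-0.08,0,0],
    [0.8,0.85,-0.1,0,0],
    [0.8,0.85,-0.1,0,0],
    [0.8,0.85,-0.1,0,0],
    [0.8,0.85,-0.1,0,0],
  ],
)

```text
clock: 28.78
ee_pos: [0.4001, 0.3597, 0.2423]
eef_rot: [3.142, 0.0, 2.092]
contact_force: [0.4, -0.3, -0.2]
finger_gap: 0.804
```

```bash
python3 - <<'E'
from h import *
st();s,_=snap('scene','s18');t,_=snap('top','t18')
cv2.imwrite('pics/c22.png',np.hstack([cv2.resize(s[160:340,165:435,::-1],(400,267),interpolation=2),cv2.resize(t[200:300,230:380,::-1],(400,267),interpolation=2)]))
E
```

```text
t 28.77 ee [0.4001 0.3597 0.2423] yaw 119.85 [3.1416e+00 5.0000e-04] F [ 0.42 -0.32 -0.19] T [ 0.012 -0.008  0.008] gap 0.804
```

View pics/s18.png

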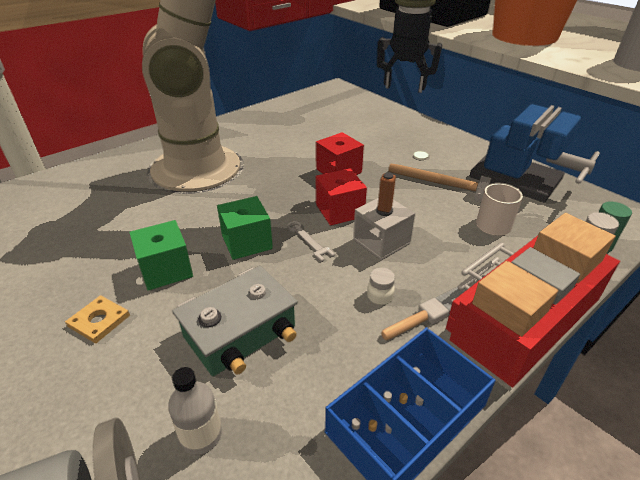

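View pics/t18.png

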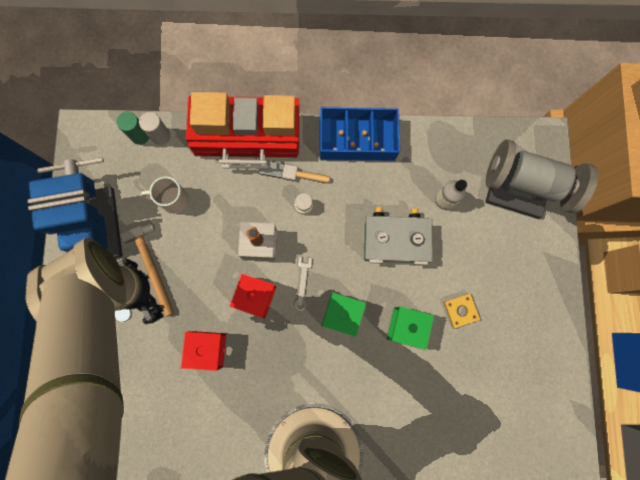

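The pictures show the driver upright in the grey stand (scene (386,195), top (254,237)). The screw's slot is turned like the locked one (scene (209,316)), and the bystanders are where they were.

```bash
python3 -c "
from rig import hand_in
print(hand_in())"
```

```text
the job is handed in; nothing more can be done
None
```

The screw is locked down and the screwdriver is back upright in its stand. I handed the job in at about 29 s of the 72 s allowed; hand_in gives no verdict.

- **Grasp:** I squeezed the handle twice, at right angles, to centre the driver in the gripper. Then I lifted it and checked that the bit's wide side lay along the jaws.
- **Seating and push:** The bit went into the slot on the first try. I pushed the screw down about 6 mm, with about 12–13 N on it.
- **Turn:** I turned clockwise in small steps with the push on. Past about 90° of tool turn the torque rose from about 0.04 to 0.1 N m, which I took as the stop. I then eased back 4° and lifted off.

**Last checks:**
- The slot is now at about -81°, against about -82° expected at the stop.
- The head sits about 1.9 mm lower than at first, as expected when locked.
- The driver rests on its guard within 1–2 mm of where I gripped it, and the bystanders look unmoved in both pictures.

**What disagreed:** The two cameras differed by 3–5 mm in position. I used the scene camera, which matched the arm's own readings to about 1 mm. The torque reading was noisy (about 0.03 N m), so the stop is judged from averaged readings.

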